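Sort tagged drilled housings into pass and reject nests

TASK

Sort the two inspected housings from the blue rack: the one with the green tag goes into the green pass nest and the one with the red tag into the red reject nest, each standing upright and fully down on the nest floor, lowered all the way before you let go. In the rack they can only be gripped by their ends and in the nests only by their wide faces, so set each down, for instance on the steel plate, and take it again the other way. Leave the untagged housing in the rack, and do not shift, topple or knock over anything else on the bench.

Things in the scene. Friction and masses are not known exactly. Their poses are not given: they have to be found in the camera images.
- rack: Blue fixed rack, 84 (x) x 156 (y), three 44 wide slots at y = -50, 0, +50; floor 6 above the bench. Dividers (60 long in x, 6 thick, tops 88 above the bench) hide the housings' wide faces; slot ends at +-x are open but for a lip 8 high above the floor (inner faces x = +-35). Hold a housing by its ends and lift it straight up 85 or more. Origin: centre of its underside, on the bench.
- housing_pass: Drilled aluminium housing with a green tag (40 x 28) on its top face. 60 long (x) x 36 wide (y) x 80 tall (z), about 0.4 kg, flat plain faces, a dark round bore marked on both wide faces; origin at the centre of its underside, z up. Starts upright in a slot of the rack, its x within about 2 degrees of the rack's x. Belongs in nest_pass.
- housing_reject: Drilled aluminium housing with a red tag (40 x 28) on its top face. 60 long (x) x 36 wide (y) x 80 tall (z), about 0.4 kg, flat plain faces, a dark round bore marked on both wide faces; origin at the centre of its underside, z up. Starts upright in a slot of the rack, its x within about 2 degrees of the rack's x. Belongs in nest_reject.
- housing_plain: The same housing without a tag (top bare aluminium). 60 long (x) x 36 wide (y) x 80 tall (z), about 0.4 kg, flat plain faces, a dark round bore marked on both wide faces; origin at the centre of its underside, z up. Starts upright in a slot of the rack, its x within about 2 degrees of the rack's x. It stays in the rack.
- nest_pass: Green pass nest. Fixed, floor 6 above the bench. End walls: inner faces at x = +-35, 8 thick, 40 wide, 80 above the floor (level with a seated housing's top), then 11 of flare. Low lips, inner faces y = +-22, 12 above the floor; y sides open above. A housing fits only with its x along the nest's x, either way round, and is held by its wide faces. Origin: centre of the 104 x 66 underside.
- nest_reject: Red reject nest. Fixed, floor 6 above the bench. End walls: inner faces at x = +-35, 8 thick, 40 wide, 80 above the floor (level with a seated housing's top), then 11 of flare. Low lips, inner faces y = +-22, 12 above the floor; y sides open above. A housing fits only with its x along the nest's x, either way round, and is held by its wide faces. Origin: centre of the 104 x 66 underside.
- plate: Fixed bare steel plate 130 x 130, 10 high, its top free: room to set a housing down and change the grip. Origin at the centre of its underside on the bench.
- oil_bottle: Yellow plastic oil bottle with a red cap, 58 diameter, 190 tall, loose, standing between the plate and the nests. Origin at the centre of its underside.
- paste_tin: Grey tin, 68 diameter, 55 tall, loose bystander. Origin at the centre of its underside.
- wrench: Steel wrench 170 long, lying flat along its x, loose bystander. Origin under its middle.
- brush: Brush 180 long, lying along its x, loose bystander. Origin under its middle.
- pliers: Pliers with yellow handles, 165 long, lying flat along their x, 16 high, loose bystander. Origin on the bench near the joint.
- screw_tray: Small open blue tray of screws 100 (x) x 130 (y) x 45 high, loose bystander. Origin at the centre of its underside.
Things that resemble listed ones, but are neither listed nor needed, are in the scene too. What is shaped like the housing_pass but orange is not meant.

How it is judged:
By the outcome, as a careful person would: the job done as asked, in the order asked, and still so for the second after the job is handed in, with the robot touching nothing.
It also fails if it takes over 72 s, if anything falls off the work surface, if the arm or the gripper's body presses on something with over 40 N, if the wrist force passes 120 N, or if a joint passes its speed limit or range.

ROBOT

A 6-joint arm with a two-finger parallel gripper is mounted at the origin on the work surface. World frame = base frame: x ahead of the robot, y to its left, z up, the work surface at z = 0. Lengths are in mm, angles in rad, forces in N, time in s.
With the tool pointing down it reaches from about 375 to 975 mm from the base axis. Payload 3.8 kg.
Tool frame: the origin (TCP) lies midway between the tips of the shut fingers; the grasp point (between the pads) lies 19 mm behind it; z points along the fingers, y is the direction in which the jaws open and shut (so a half turn about z gives the same grasp; the last joint's range is limited). The gripper opens to 85 mm and grips with 20 to 120 N. Pads are 22 mm wide; open, the fingers measure 114 mm over their backs; the gripper's body (76 mm by 85 mm) begins 54 mm behind the grasp point. The pads swing forward as they close: fully open they stand 13 mm farther back than shut.
Start: joints at [1.118, 0.264, 1.604, -0, 1.274, -0.037], TCP at [272.644, 617.481, 231.28] pointing down, gripper open.
Joint ranges: [-2.63, 2.63], [-0.94, 2.18], [0.31, 2.57], [-1.31, 4.45], [0, 2.66], [-2.55, 2.55]. Speed limits (rad/s): [2.57, 2.57, 3.14, 3.14, 3.14, 3.14].

INTERFACE

Orientations are given as a rotation vector (axis times angle).
In Python, from bench import observe, vision, job gives the robot as it stands.
- The arm moves only by the tool move_arm, never from a script. Its argument "moves" is a list of rows, each a list of 6 numbers: the shift along the tool's x, y, z each as a share of 1000 mm, from -1 to 1, then the turn, a rotation vector about the tool's x, y, z each as a share of 90 degrees, from -1 to 1. A call has exactly 8 rows; each row is the pose to reach, as a shift and turn from the pose commanded when the call began, along the tool's axes at that moment; what a row does not reach only later rows make up. A row lasts 1/10 s, in which the tool goes at most 50 mm and 8.59 degrees, less where a joint would pass 70% of its speed; a pose out of reach is approached as far as the arm can. A call with a number of a shift or a turn outside -1 to 1 is refused whole. A call with a gripper value outside its range is refused whole. "claw" is the closure, from 0 (fully open) to 1 (shut), set as the call begins (left out, the last holds). The fingers move at their own pace and stop on an object; "squeeze" is the grip in N (left out, the last holds). Time passes only in rows, so rows that repeat a pose let the fingers close, or fill a call up. It gives the time, the measured TCP pose, the force and the opening at its end, in the units of the state.
- observe(): the state, without advancing time (a new reading comes with each control period).
- vision.read_camera(name): name is "scene" or "top" or "wrist"; returns (picture, depth): 480x640x3 uint8, red, green, blue; 480x640 float32, mm along the optical axis (not along the pixel's ray), 0 where there is no reading.
- vision.camera_model(name): a dict with "fx", "fy", "cx", "cy" (pixels), "R" (3x3) and "t" (3): a world point X has camera coordinates R X + t. Camera axes: x right, y down, z forward; pixel columns grow to the right and rows downward; lengths in mm; the calibration is good to about 2 mm. A picture is of the moment at which its call begins: read the wrist's pose just before it. camera_model takes no time and is no camera call; for the wrist camera it gives the pose at the moment of the call.
- job.hand_in(): hands the job in, once; it reports no verdict.
The state is a dict: "clock": time; "q": joint angles; "dq": joint speeds; "joint_torque": joint torques, N m; "position": TCP position; "eef_rot": TCP orientation; "contact_force": force on the tool from outside, world axes, zero at the start; "ft_torque": the same for the moment, N m; "finger_gap": finger opening in mm.
Only numpy, scipy, OpenCV 4.12 (cv2) and the standard library are available. Lean on these libraries where they do the work, as an engineer would, in place of code of your own. Each camera call takes 0.05 s, during which the arm holds its last target.

## Working session

There is one attempt and no reset: what is moved stays moved. The work goes in short steps, Python scripts to look and compute and a tool call to move; the robot and the scene stay as the last step left them, time stands still between calls to the robot, and variables do not carry over. Pictures are saved under pics/ and viewed, and the job is handed in when it is done.

Besides the shell and the picture viewer there is one more tool, called after "Call:" as name([rows], argument=value, ...), one row to a line, values as JSON. move_arm: Moves the arm, as the interface text tells. Shift numbers are shares of 1000 mm and turn numbers shares of 90 degrees, none past 1 either way. Its arguments: {"type":"object","properties":{"moves":{"type":"array","items":{"type":"array","items":{"type":"number","minimum":-1,"maximum":1}}},"claw":{"type":"number"},"squeeze":{"type":"number"}},"required":["moves"]}

```bash
mkdir -p pics; ls; python3 - <<'E'
from bench import observe, vision, job
import cv2, numpy as np
print(observe())
for n in ["scene","top"]:
    p,d=vision.read_camera(n)
    cv2.imwrite(f"pics/{n}0.png",p[:,:,::-1]); np.save(f"pics/{n}0.npy",d)
    print(n,vision.camera_model(n))
E
```

```text
pics
{'clock': 0.0, 'q': array([ 1.11812076e+00,  2.64781286e-01,  1.60537736e+00, -3.05277255e-05,
        1.27370581e+00, -3.68552748e-02]), 'dq': array([-0.00074438, -0.00077438,  0.00178094,  0.00022242,  0.0002429 ,
       -0.00030946]), 'joint_torque': array([ 2.01856354e-03, -5.15097463e+01, -3.67325377e+01, -1.56749775e-04,
        1.27483290e-02, -2.44540371e-05]), 'position': array([272.32120134, 616.82539978, 229.94126359]), 'eef_rot': array([-0.64835146, -3.07342673,  0.00347271]), 'contact_force': array([ 0.55217482, -0.05619904, -0.5096823 ]), 'ft_torque': array([-0.02968251,  0.03382982, -0.02542256]), 'finger_gap': 85.19884072929247}
scene {'fx': 510.6354804659107, 'fy': 510.6354804659107, 'cx': 324.66449104344736, 'cy': 241.69458857092673, 'R': array([[ 0.83661008,  0.54779689,  0.00146531],
       [ 0.45600714, -0.69493911, -0.55598302],
       [-0.30354747,  0.46580919, -0.83119236]]), 't': array([-502.51985266, -194.38694296, 1355.67185492])}
top {'fx': 476.5488919198199, 'fy': 476.5488919198199, 'cx': 326.02942878026755, 'cy': 225.81725622319007, 'R': array([[-0.02738546, -0.99959653, -0.00753807],
       [-0.99447769,  0.02800795, -0.10114184],
       [ 0.10131216,  0.00472663, -0.99484346]]), 't': array([  65.07434071,  531.91962833, 1205.43788945])}
```

View pics/scene0.png

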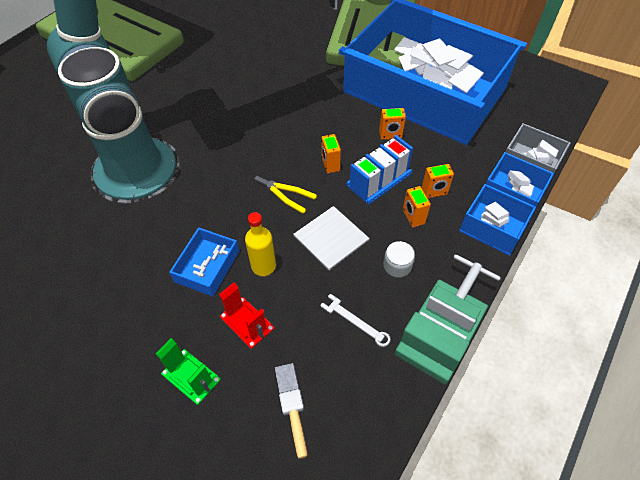

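View pics/top0.png

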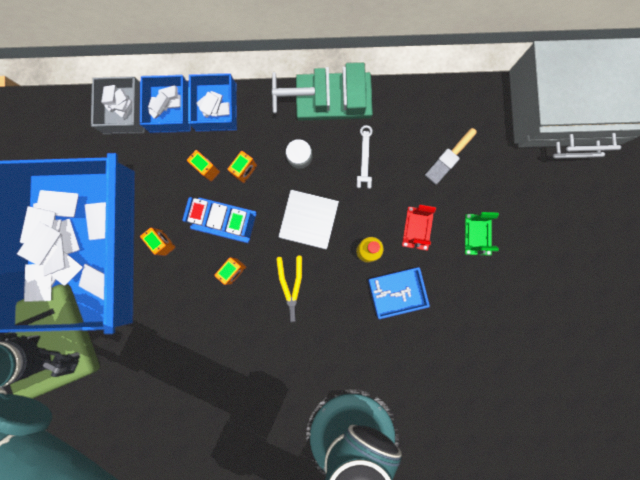

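The scene camera shows the rack at (382,168), the red nest at (246,316), the green nest at (188,372), the plate at (331,238) and the bottle at (260,248). In the top view, the rack slots from left to right are red (198,211), plain (217,215) and green (236,221). The red nest is at (419,227), the green nest at (481,233) and the plate at (309,219). Next I measure them.

```bash
cat > h.py <<'E'
import numpy as np, cv2
from bench import observe, vision, job
def cloud(n,d):
    m=vision.camera_model(n); v,u=np.mgrid[0:480,0:640]
    P=np.stack([(u-m['cx'])/m['fx']*d,(v-m['cy'])/m['fy']*d,d],-1)
    return (P-m['t'])@m['R']
def rect(P):
    r=cv2.minAreaRect(P[:,:2].astype(np.float32)); return [np.round(x,1) for x in r]
E
python3 - <<'E'
from h import *
for n in ["top","scene"]:
    im=cv2.imread(f"pics/{n}0.png"); d=np.load(f"pics/{n}0.npy"); W=cloud(n,d)
    hsv=cv2.cvtColor(im,cv2.COLOR_BGR2HSV); H,S,V=[hsv[:,:,i].astype(int) for i in range(3)]
    ok=d>0
    print(n,"bench z",np.median(W[ok&(V<70)][:,2]))
    masks={'green':(H>45)&(H<75)&(S>180)&(V>100),'red':((H<5)|(H>175))&(S>180)&(V>80),'blue':(H>100)&(H<120)&(S>150)&(V>60),'white':(S<40)&(V>150),'yellow':(H>22)&(H<32)&(S>180)&(V>80),'gray':(S<40)&(V>90)}
    for k,m in masks.items():
        c,l,st,ce=cv2.connectedComponentsWithStats((m&ok).astype(np.uint8))
        for i in range(1,c):
            if st[i,4]<60: continue
            P=W[l==i]
            if not(250<np.median(P[:,0])<900 and abs(np.median(P[:,1]))<450): continue
            print(k,np.round(ce[i]),st[i,4],"med",np.round(np.median(P,0)),"z",np.round(np.percentile(P[:,2],[2,98])),rect(P))
E
python3 - <<'E'
import cv2
im=cv2.imread('pics/top0.png')
cv2.imwrite('pics/c1.png',cv2.resize(im[170:310,130:330],None,fx=4,fy=4,interpolation=2)[:600])
cv2.imwrite('pics/c2.png',cv2.resize(im[190:330,330:530],None,fx=4,fy=4,interpolation=2)[:600])
E
```

```text
top bench z 1.5934954052327546
green [199. 162.] 152 med [698. 365.  81.] z [77. 87.] [array([697.6, 364.2]), array([39.8, 25. ]), np.float64(44.0)]
green [239. 163.] 144 med [692. 263.  82.] z [78. 87.] [array([691.7, 263.7]), array([25.1, 37.3]), np.float64(53.2)]
green [479. 232.] 958 med [ 506. -343.   10.] z [  1. 100.] [array([ 504. , -345.6]), array([101.7,  78.5]), np.float64(8.5)]
green [235. 221.] 128 med [545. 273.  88.] z [84. 92.] [array([545.3, 273.4]), array([22.5, 34.5]), np.float64(74.0)]
green [227. 271.] 128 med [425. 296.  82.] z [77. 87.] [array([424.5, 296. ]), array([22.7, 34.1]), np.float64(49.0)]
red [197. 211.] 122 med [573. 369.  88.] z [83. 92.] [array([573.7, 368.6]), array([22.7, 33.7]), np.float64(76.7)]
red [419. 224.] 603 med [ 542. -188.   19.] z [  2. 101.] [array([ 528.4, -190.6]), array([ 66.6, 112.3]), np.float64(78.8)]
blue [188. 103.] 3898 med [865. 408.  37.] z [ 2. 73.] [array([874.1, 409.8]), array([253.3, 143.6]), np.float64(89.9)]
blue [187. 209.] 103 med [581. 394.  88.] z [-2. 94.] [array([587.6, 406.2]), array([39.4, 66.3]), np.float64(
[... 6983 characters left out ...]
565 med [884. 157.  63.] z [ 2. 70.] [array([880.2, 148.3]), array([158.1, 106.9]), np.float64(81.9)]
gray [201. 267.] 126 med [ 355. -144.   14.] z [ 9. 19.] [array([ 349.1, -138.8]), array([29.7, 53.3]), np.float64(21.0)]
gray [355. 320.] 726 med [717. -60.   9.] z [ 1. 13.] [array([719. , -56.1]), array([ 40.5, 169.3]), np.float64(86.6)]
gray [450. 313.] 601 med [885.  34.  74.] z [49. 90.] [array([887.9,  37.5]), array([105.3,  34.5]), np.float64(15.1)]
gray [443. 325.] 136 med [884.  -7.  88.] z [84. 91.] [array([883.3,  -6.7]), array([ 9. , 99.1]), np.float64(89.8)]
gray [288. 389.] 968 med [ 687. -263.   20.] z [12. 25.] [array([ 684. , -259.4]), array([42.3, 95.8]), np.float64(47.2)]
```

View pics/c1.png

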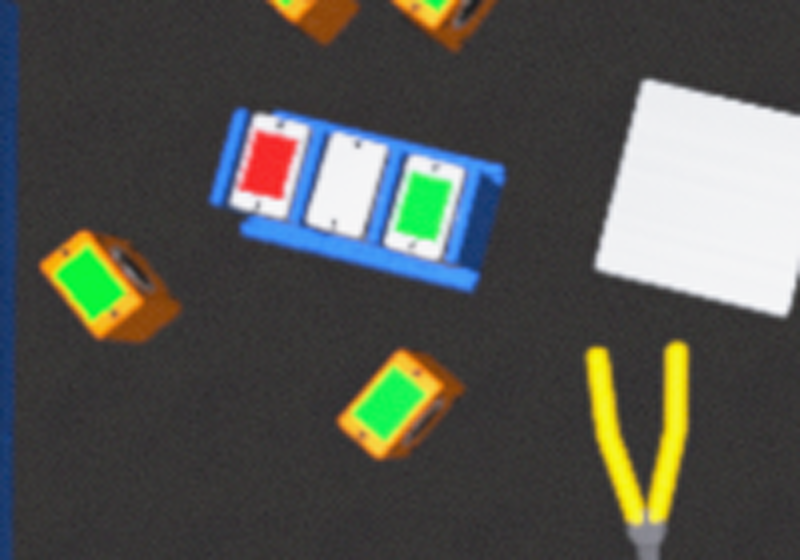

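View pics/c2.png

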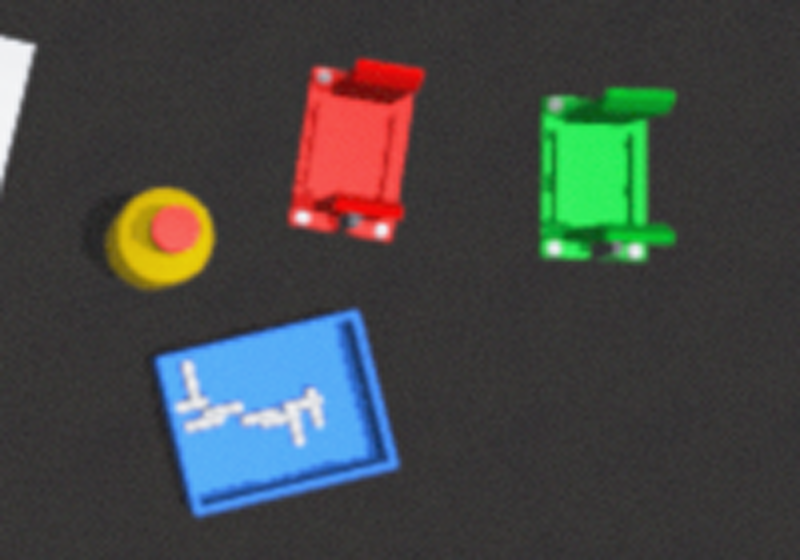

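```bash
python3 - <<'E'
from h import *
D={}
for n in ["top","scene"]:
    im=cv2.imread(f"pics/{n}0.png"); d=np.load(f"pics/{n}0.npy"); W=cloud(n,d)
    hsv=cv2.cvtColor(im,cv2.COLOR_BGR2HSV); H,S,V=[hsv[:,:,i].astype(int) for i in range(3)]
    for k,m,(cx,cy) in [('green',(H>40)&(H<80)&(S>150)&(V>50),(504,-345)),('red',((H<6)|(H>174))&(S>120)&(V>50),(527,-192))]:
        m=m&(d>0)&(np.hypot(W[...,0]-cx,W[...,1]-cy)<75)
        P=W[m]; 
        T=P[(P[:,2]>85)]; B=P[P[:,2]<17]
        print(n,k,len(P),'base',rect(B))
        for s in (1,-1):
            t=T[(T[:,0]-cx)*s>0]
            if len(t)>5: print('  wall',s,len(t),np.round(t.mean(0),1),rect(t),np.round([t[:,0].min(),t[:,0].max(),t[:,1].min(),t[:,1].max()]))
        np.save(f'pics/{n}_{k}.npy',P)
    z=W[...,2]; sel=(d>0)&(W[...,0]>200)&(W[...,0]<750)&(W[...,1]>430)&(W[...,1]<700)
    print(n,'bin z pct',np.percentile(z[sel],[50,90,99,100]))
E
```

```text
top green 1092 base [array([ 502.4, -353.7]), array([ 81.4, 105.6]), np.float64(86.5)]
  wall 1 93 [ 543.5 -350.3   95.3] [array([ 543.6, -350.3]), array([41.2, 11.7]), np.float64(87.6)] [ 537.  550. -371. -330.]
  wall -1 78 [ 462.8 -343.7   95.4] [array([ 463.1, -344.8]), array([41.3, 11.3]), np.float64(84.7)] [ 456.  470. -365. -324.]
top red 1140 base [array([ 528.6, -193.4]), array([ 76. , 119.9]), np.float64(78.3)]
  wall 1 88 [ 563.4 -198.4   95.6] [array([ 564.1, -198.4]), array([39.6, 12. ]), np.float64(77.1)] [ 554.  571. -217. -179.]
  wall -1 75 [ 483.8 -182.5   96.4] [array([ 484.3, -182.8]), array([40.9, 11.8]), np.float64(78.2)] [ 475.  494. -202. -163.]
top bin z pct [  9.87175088 369.27855939 665.22535403 682.8405805 ]
scene green 1996 base [array([ 496.7, -345.9]), array([ 68.5, 116.9]), np.float64(86.2)]
  wall 1 113 [ 544.  -350.5   95.5] [array([ 542.2, -349.8]), array([39.8, 13.2]), np.float64(86.6)] [ 535.  549. -370. -330.]
  wall -1 187 [ 462.3 -344.4   94.5] [array([ 461.2, -344.1]), array([40.4, 13.3]), np.float64(87.3)] [ 454.  468. -364. -324.]
scene red 1730 base [array([ 520. , -182.5]), array([ 80.8, 114.5]), np.float64(78.5)]
  wall 1 96 [ 563.9 -199.6   95.5] [array([ 562.1, -197.6]), array([40.5, 13. ]), np.float64(77.3)] [ 553.  571. -218. -178.]
  wall -1 157 [ 484.  -182.8   94.3] [array([ 484.3, -182.4]), array([41.3, 14.9]), np.float64(77.8)] [ 474.  492. -204. -162.]
scene bin z pct [ 28.40782    145.16862793 154.75178731 274.87710904]
```

The walls put the green nest at about (503,-347), yaw -4°, and the red nest at about (524,-190.6), yaw -12°. The green housing is at about (545,273), yaw -15.5°, and the red one at about (574,368.8), yaw -16.5°. All tops read 87-88 against 86 nominal, and the sizes match. I now write the planner and plan the first approach.

```bash
cat > plan.py <<'E'
import numpy as np, json, sys, os
from scipy.spatial.transform import Rotation as Ro
def Rj(deg):
    a=np.radians(deg); c,s=np.cos(a),np.sin(a)
    return np.array([[-s,c,0],[c,s,0],[0,0,-1.]])
F='cmd.json'
def load():
    return json.load(open(F)) if os.path.exists(F) else [272.644,617.481,231.28,np.degrees(1.155)]
# usage: plan.py "x,y,z,j" ... 8 poses (last repeated); saves the rounded last pose as commanded
def plan(ws):
    s=load(); p=np.array(s[:3]); R=Rj(s[3]); rows=[]
    for w in ws:
        t=R.T@(np.array(w[:3])-p); r=Ro.from_matrix(R.T@Rj(w[3])).as_rotvec()/(np.pi/2)
        rows.append([round(float(v),3)+0.0 for v in [*(t/1000),*r]])
    L=rows[-1]
    new=list(p+R@(np.array(L[:3])*1000))+[s[3]-L[5]*90]
    return rows,new
# segs: "x,y,z,j@n" : reach in n rows, linear from previous
def main(a):
    cur=np.array(load(),float); ws=[]
    for g in a:
        w,_,n=g.partition('@'); w=np.array([cur[i] if v in('','.') else (cur[i]+float(v[1:]) if v[0]=='d' else float(v)) for i,v in enumerate(w.split(','))]); n=int(n or 1)
        for k in range(1,n+1): ws.append(cur+(w-cur)*k/n)
        cur=w
    while len(ws)%8: ws.append(cur)
    for i in range(0,len(ws),8):
        rows,new=plan(ws[i:i+8]); print(json.dumps(rows)); json.dump(new,open(F,'w')); print('->',np.round(new,2))
main(sys.argv[1:])
E
python3 plan.py 400,445,235,25@8 545,273,200,-15.5@8
```

```text
[[-0.023, -0.013, 0.0, 0.0, 0.0, 0.057], [-0.047, -0.027, -0.001, 0.0, 0.0, 0.114], [-0.07, -0.04, -0.001, 0.0, 0.0, 0.172], [-0.093, -0.053, -0.002, 0.0, 0.0, 0.229], [-0.116, -0.066, -0.002, 0.0, 0.0, 0.286], [-0.14, -0.08, -0.003, 0.0, 0.0, 0.343], [-0.163, -0.093, -0.003, 0.0, 0.0, 0.4], [-0.186, -0.106, -0.004, 0.0, 0.0, 0.458]]
-> [399.98 445.38 235.28  24.96]
[[-0.027, 0.007, 0.005, 0.0, 0.0, 0.056], [-0.055, 0.015, 0.009, 0.0, 0.0, 0.112], [-0.082, 0.022, 0.013, 0.0, 0.0, 0.168], [-0.109, 0.029, 0.018, 0.0, 0.0, 0.225], [-0.136, 0.037, 0.022, 0.0, 0.0, 0.281], [-0.163, 0.044, 0.027, 0.0, 0.0, 0.337], [-0.19, 0.051, 0.031, 0.0, 0.0, 0.393], [-0.217, 0.059, 0.035, 0.0, 0.0, 0.45]]
-> [545.03 273.54 200.28 -15.54]
```

Call:
move_arm([
  [-0.023, -0.013, 0.0, 0.0, 0.0, 0.057],
  [-0.047, -0.027, -0.001, 0.0, 0.0, 0.114],
  [-0.07, -0.04, -0.001, 0.0, 0.0, 0.172],
  [-0.093, -0.053, -0.002, 0.0, 0.0, 0.229],
  [-0.116, -0.066, -0.002, 0.0, 0.0, 0.286],
  [-0.14, -0.08, -0.003, 0.0, 0.0, 0.343],
  [-0.163, -0.093, -0.003, 0.0, 0.0, 0.4],
  [-0.186, -0.106, -0.004, 0.0, 0.0, 0.458],
], claw=0, squeeze=50)

```text
clock: 0.9
position: [400.2, 444.1, 234.5]
eef_rot: [-1.694, -2.646, 0.002]
contact_force: [-0.2, 0.0, -1.0]
finger_gap: 85.5
```

Call:
move_arm([
  [-0.027, 0.007, 0.005, 0.0, 0.0, 0.056],
  [-0.055, 0.015, 0.009, 0.0, 0.0, 0.112],
  [-0.082, 0.022, 0.013, 0.0, 0.0, 0.168],
  [-0.109, 0.029, 0.018, 0.0, 0.0, 0.225],
  [-0.136, 0.037, 0.022, 0.0, 0.0, 0.281],
  [-0.163, 0.044, 0.027, 0.0, 0.0, 0.337],
  [-0.19, 0.051, 0.031, 0.0, 0.0, 0.393],
  [-0.217, 0.059, 0.035, 0.0, 0.0, 0.45],
])

```text
clock: 1.7
position: [545.2, 272.3, 199.4]
eef_rot: [-2.505, -1.896, 0.002]
contact_force: [-0.1, 0.4, 0.2]
finger_gap: 85.3
```

```bash
python3 - <<'E'
from h import *
m=vision.camera_model("wrist"); p,d=vision.read_camera("wrist"); o=observe(); print(o['clock'],o['position'],o['eef_rot'])
cv2.imwrite("pics/w1.png",p[:,:,::-1]); np.save("pics/w1.npy",d); print(m)
v,u=np.mgrid[0:480,0:640]; W=(np.stack([(u-m['cx'])/m['fx']*d,(v-m['cy'])/m['fy']*d,d],-1)-m['t'])@m['R']
hsv=cv2.cvtColor(p,cv2.COLOR_RGB2HSV); H,S,V=[hsv[:,:,i].astype(int) for i in range(3)]
for k,mk in {'green':(H>45)&(H<75)&(S>150)&(V>80),'red':((H<5)|(H>175))&(S>150)&(V>80),'blue':(H>100)&(H<120)&(S>150)&(V>60),'white':(S<40)&(V>120)}.items():
    mk=mk&(d>0)&(W[...,2]>78)&(W[...,2]<96)
    c,l,st,ce=cv2.connectedComponentsWithStats(mk.astype(np.uint8))
    for i in range(1,c):
        if st[i,4]>300: P=W[l==i]; print(k,np.round(ce[i]),st[i,4],np.round(np.median(P,0),1),rect(P))
E
```

```text
1.75 [547.65671959 269.08102667 198.75084387] [ 2.5073993   1.8877378  -0.00259374]
{'fx': 351.28532292345506, 'fy': 351.28532292345506, 'cx': 315.9685909510414, 'cy': 237.9614294225745, 'R': array([[ 0.96247816, -0.27135558, -0.00139253],
       [-0.26164242, -0.92936278,  0.26043823],
       [-0.07196553, -0.25030176, -0.96548951]]), 't': array([-449.22767401,  370.99359454,  455.89611845])}
green [500.  44.] 2659 [698.2 365.5  81.5] [array([698.1, 364.8]), array([40.9, 28.2]), np.float64(46.8)]
green [510. 192.] 1923 [691.4 264.2  81.4] [array([691.6, 264. ]), array([27.1, 41.2]), np.float64(52.5)]
green [317. 233.] 1827 [545.2 274.4  87.5] [array([545.5, 274. ]), array([27.8, 38.9]), np.float64(73.2)]
green [160. 244.] 1701 [425.  297.6  81.5] [array([424.8, 297.4]), array([28.2, 39.6]), np.float64(47.9)]
red [320.  90.] 2549 [573.9 369.8  87.5] [array([573.9, 369.6]), array([27.6, 39.6]), np.float64(75.6)]
blue [318.  50.] 1250 [578.8 393.6  88.5] [array([579.2, 394.2]), array([ 6.4, 59.7]), np.float64(74.6)]
blue [318. 129.] 856 [566.2 346.1  88.8] [array([566. , 346.2]), array([ 5.9, 59.7]), np.float64(74.4)]
blue [318. 199.] 883 [552.9 298.7  88.6] [array([552.5, 298.2]), array([ 6.4, 59.9]), np.float64(74.4)]
blue [318. 263.] 910 [539.4 251.1  88.2] [array([539.1, 250.5]), array([ 6.5, 60. ]), np.float64(74.3)]
white [320.  90.] 1953 [572.9 369.6  86.6] [array([574. , 369.6]), array([35.7, 59. ]), np.float64(75.2)]
white [320. 163.] 4032 [560.7 322.9  86.7] [array([560.7, 322.4]), array([36.1, 59. ]), np.float64(73.1)]
white [317. 229.] 1515 [546.7 277.8  86.4] [array([545.1, 274.2]), array([36.5, 59.4]), np.float64(73.0)]
```

View pics/w1.png

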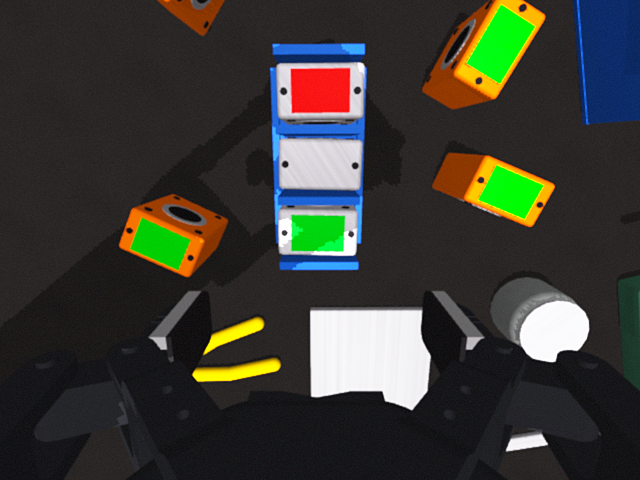

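The wrist view shows red at (320,90), plain at (320,163) and green at (317,233) in the rack. It puts the green housing at (545.4,274.0), yaw -16.8°, which agrees with the fixed cameras. I go down over it.

```bash
python3 -c "
from bench import observe
o=observe();print(o['clock'],o['position'],o['dq'])"; python3 plan.py 545.2,273.8,200,-16.5@2 545.2,273.8,90,-16.5@6 545.2,273.8,38,-16.5@5
```

```text
1.75 [547.65671959 269.08102667 198.75084387] [ 0.03679755 -0.01189246  0.01126582  0.0250223   0.02353986 -0.08339805]
[[0.0, 0.0, 0.0, 0.0, 0.0, 0.005], [0.0, 0.0, 0.0, 0.0, 0.0, 0.011], [0.0, 0.0, 0.019, 0.0, 0.0, 0.011], [0.0, 0.0, 0.037, 0.0, 0.0, 0.011], [0.0, 0.0, 0.055, 0.0, 0.0, 0.011], [0.0, 0.0, 0.074, 0.0, 0.0, 0.011], [0.0, 0.0, 0.092, 0.0, 0.0, 0.011], [0.0, 0.0, 0.11, 0.0, 0.0, 0.011]]
-> [545.03 273.54  90.28 -16.53]
[[0.0, 0.0, 0.011, 0.0, 0.0, 0.0], [0.0, 0.0, 0.021, 0.0, 0.0, 0.0], [0.0, 0.0, 0.031, 0.0, 0.0, 0.0], [0.0, 0.0, 0.042, 0.0, 0.0, 0.0], [0.0, 0.0, 0.052, 0.0, 0.0, 0.0], [0.0, 0.0, 0.052, 0.0, 0.0, 0.0], [0.0, 0.0, 0.052, 0.0, 0.0, 0.0], [0.0, 0.0, 0.052, 0.0, 0.0, 0.0]]
-> [545.03 273.54  38.28 -16.53]
```

Call:
move_arm([
  [0.0, 0.0, 0.0, 0.0, 0.0, 0.005],
  [0.0, 0.0, 0.0, 0.0, 0.0, 0.011],
  [0.0, 0.0, 0.019, 0.0, 0.0, 0.011],
  [0.0, 0.0, 0.037, 0.0, 0.0, 0.011],
  [0.0, 0.0, 0.055, 0.0, 0.0, 0.011],
  [0.0, 0.0, 0.074, 0.0, 0.0, 0.011],
  [0.0, 0.0, 0.092, 0.0, 0.0, 0.011],
  [0.0, 0.0, 0.11, 0.0, 0.0, 0.011],
])

```text
clock: 2.55
position: [544.2, 274.8, 89.8]
eef_rot: [-2.516, -1.881, -0.0]
contact_force: [0.1, 0.7, -0.5]
finger_gap: 85.5
```

Call:
move_arm([
  [0.0, 0.0, 0.011, 0.0, 0.0, 0.0],
  [0.0, 0.0, 0.021, 0.0, 0.0, 0.0],
  [0.0, 0.0, 0.031, 0.0, 0.0, 0.0],
  [0.0, 0.0, 0.042, 0.0, 0.0, 0.0],
  [0.0, 0.0, 0.052, 0.0, 0.0, 0.0],
  [0.0, 0.0, 0.052, 0.0, 0.0, 0.0],
  [0.0, 0.0, 0.052, 0.0, 0.0, 0.0],
  [0.0, 0.0, 0.052, 0.0, 0.0, 0.0],
])

```text
clock: 3.35
position: [545.6, 273.7, 38.9]
eef_rot: [2.518, 1.879, 0.002]
contact_force: [-0.2, -0.1, -0.3]
finger_gap: 85.7
```

```bash
python3 -c "
from bench import observe
o=observe();print(o['clock'],o['position'],o['contact_force'],o['ft_torque'])"; python3 plan.py d0,d0,d0,d0@8 d0,d0,d110,d0@8
```

```text
3.35 [545.57999175 273.69593689  38.85389223] [-0.22966092 -0.07881917 -0.34257527] [ 0.03546257  0.00159555 -0.01742409]
[[0.0, 0.0, 0.0, 0.0, 0.0, 0.0], [0.0, 0.0, 0.0, 0.0, 0.0, 0.0], [0.0, 0.0, 0.0, 0.0, 0.0, 0.0], [0.0, 0.0, 0.0, 0.0, 0.0, 0.0], [0.0, 0.0, 0.0, 0.0, 0.0, 0.0], [0.0, 0.0, 0.0, 0.0, 0.0, 0.0], [0.0, 0.0, 0.0, 0.0, 0.0, 0.0], [0.0, 0.0, 0.0, 0.0, 0.0, 0.0]]
-> [545.03 273.54  38.28 -16.53]
[[0.0, 0.0, -0.014, 0.0, 0.0, 0.0], [0.0, 0.0, -0.028, 0.0, 0.0, 0.0], [0.0, 0.0, -0.041, 0.0, 0.0, 0.0], [0.0, 0.0, -0.055, 0.0, 0.0, 0.0], [0.0, 0.0, -0.069, 0.0, 0.0, 0.0], [0.0, 0.0, -0.083, 0.0, 0.0, 0.0], [0.0, 0.0, -0.096, 0.0, 0.0, 0.0], [0.0, 0.0, -0.11, 0.0, 0.0, 0.0]]
-> [545.03 273.54 148.28 -16.53]
```

Call:
move_arm([
  [0.0, 0.0, 0.0, 0.0, 0.0, 0.0],
  [0.0, 0.0, 0.0, 0.0, 0.0, 0.0],
  [0.0, 0.0, 0.0, 0.0, 0.0, 0.0],
  [0.0, 0.0, 0.0, 0.0, 0.0, 0.0],
  [0.0, 0.0, 0.0, 0.0, 0.0, 0.0],
  [0.0, 0.0, 0.0, 0.0, 0.0, 0.0],
  [0.0, 0.0, 0.0, 0.0, 0.0, 0.0],
  [0.0, 0.0, 0.0, 0.0, 0.0, 0.0],
], claw=1, squeeze=60)

```text
clock: 4.15
position: [546.0, 273.9, 39.2]
eef_rot: [2.517, 1.879, 0.003]
contact_force: [1.8, -0.6, 4.5]
finger_gap: 59.2
```

Call:
move_arm([
  [0.0, 0.0, -0.014, 0.0, 0.0, 0.0],
  [0.0, 0.0, -0.028, 0.0, 0.0, 0.0],
  [0.0, 0.0, -0.041, 0.0, 0.0, 0.0],
  [0.0, 0.0, -0.055, 0.0, 0.0, 0.0],
  [0.0, 0.0, -0.069, 0.0, 0.0, 0.0],
  [0.0, 0.0, -0.083, 0.0, 0.0, 0.0],
  [0.0, 0.0, -0.096, 0.0, 0.0, 0.0],
  [0.0, 0.0, -0.11, 0.0, 0.0, 0.0],
])

```text
clock: 4.95
position: [544.9, 273.5, 149.4]
eef_rot: [-2.518, -1.879, 0.0]
contact_force: [0.8, 0.3, -3.3]
finger_gap: 59.5
```

```bash
python3 plan.py 555,97,130,-12@7 555,97,120,-12@1 555,97,60,-12@5 555,97,47,-12@3
```

```text
[[-0.024, 0.009, 0.003, 0.0, 0.0, -0.007], [-0.048, 0.017, 0.005, 0.0, 0.0, -0.014], [-0.071, 0.026, 0.008, 0.0, 0.0, -0.022], [-0.095, 0.034, 0.01, 0.0, 0.0, -0.029], [-0.119, 0.043, 0.013, 0.0, 0.0, -0.036], [-0.143, 0.051, 0.016, 0.0, 0.0, -0.043], [-0.166, 0.06, 0.018, 0.0, 0.0, -0.05], [-0.166, 0.06, 0.028, 0.0, 0.0, -0.05]]
-> [555.31  97.33 120.28 -12.03]
[[0.0, 0.0, 0.012, 0.0, 0.0, 0.0], [0.0, 0.0, 0.024, 0.0, 0.0, 0.0], [0.0, 0.0, 0.036, 0.0, 0.0, 0.0], [0.0, 0.0, 0.048, 0.0, 0.0, 0.0], [0.0, 0.0, 0.06, 0.0, 0.0, 0.0], [0.0, 0.0, 0.065, 0.0, 0.0, 0.0], [0.0, 0.0, 0.069, 0.0, 0.0, 0.0], [0.0, 0.0, 0.073, 0.0, 0.0, 0.0]]
-> [555.31  97.33  47.28 -12.03]
```

Call:
move_arm([
  [-0.024, 0.009, 0.003, 0.0, 0.0, -0.007],
  [-0.048, 0.017, 0.005, 0.0, 0.0, -0.014],
  [-0.071, 0.026, 0.008, 0.0, 0.0, -0.022],
  [-0.095, 0.034, 0.01, 0.0, 0.0, -0.029],
  [-0.119, 0.043, 0.013, 0.0, 0.0, -0.036],
  [-0.143, 0.051, 0.016, 0.0, 0.0, -0.043],
  [-0.166, 0.06, 0.018, 0.0, 0.0, -0.05],
  [-0.166, 0.06, 0.028, 0.0, 0.0, -0.05],
])

```text
clock: 5.75
position: [556.7, 94.8, 121.9]
eef_rot: [2.442, 1.972, 0.003]
contact_force: [0.9, -0.0, -3.5]
finger_gap: 59.2
```

Call:
move_arm([
  [0.0, 0.0, 0.012, 0.0, 0.0, 0.0],
  [0.0, 0.0, 0.024, 0.0, 0.0, 0.0],
  [0.0, 0.0, 0.036, 0.0, 0.0, 0.0],
  [0.0, 0.0, 0.048, 0.0, 0.0, 0.0],
  [0.0, 0.0, 0.06, 0.0, 0.0, 0.0],
  [0.0, 0.0, 0.065, 0.0, 0.0, 0.0],
  [0.0, 0.0, 0.069, 0.0, 0.0, 0.0],
  [0.0, 0.0, 0.073, 0.0, 0.0, 0.0],
])

```text
clock: 6.55
position: [555.7, 97.5, 47.2]
eef_rot: [2.442, 1.976, 0.001]
contact_force: [-0.4, 0.7, -4.6]
finger_gap: 59.6
```

```bash
python3 - <<'E'
from h import *
o=observe();print(o['clock'],o['position'],o['contact_force'],o['ft_torque'],o['finger_gap'])
p,d=vision.read_camera("scene"); cv2.imwrite("pics/s2.png",cv2.resize(p[130:330,200:460,::-1],None,fx=3,fy=3))
E
python3 plan.py d0,d0,42.3,d0@5
```

```text
6.55 [555.67273463  97.46867013  47.20405536] [-0.40856136  0.68530838 -4.56835996] [-0.01519346  0.04006215  0.00648869] 59.62865515926015
[[0.0, 0.0, 0.001, 0.0, 0.0, 0.0], [0.0, 0.0, 0.002, 0.0, 0.0, 0.0], [0.0, 0.0, 0.003, 0.0, 0.0, 0.0], [0.0, 0.0, 0.004, 0.0, 0.0, 0.0], [0.0, 0.0, 0.005, 0.0, 0.0, 0.0], [0.0, 0.0, 0.005, 0.0, 0.0, 0.0], [0.0, 0.0, 0.005, 0.0, 0.0, 0.0], [0.0, 0.0, 0.005, 0.0, 0.0, 0.0]]
-> [555.31  97.33  42.28 -12.03]
```

View pics/s2.png

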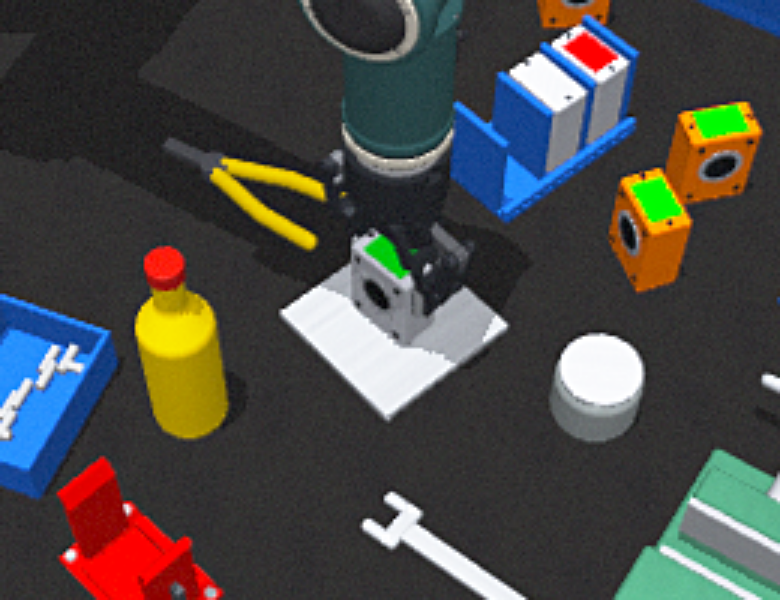

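The crop shows the green-tagged housing held upright by its ends over the plate (around (390,290)). The rack neighbours are undisturbed. I lower the last 5 mm.

Call:
move_arm([
  [0.0, 0.0, 0.001, 0.0, 0.0, 0.0],
  [0.0, 0.0, 0.002, 0.0, 0.0, 0.0],
  [0.0, 0.0, 0.003, 0.0, 0.0, 0.0],
  [0.0, 0.0, 0.004, 0.0, 0.0, 0.0],
  [0.0, 0.0, 0.005, 0.0, 0.0, 0.0],
  [0.0, 0.0, 0.005, 0.0, 0.0, 0.0],
  [0.0, 0.0, 0.005, 0.0, 0.0, 0.0],
  [0.0, 0.0, 0.005, 0.0, 0.0, 0.0],
])

```text
clock: 7.4
position: [555.6, 97.3, 43.2]
eef_rot: [2.442, 1.976, 0.001]
contact_force: [-4.0, -0.8, 5.1]
finger_gap: 59.2
```

```bash
python3 plan.py d0,d0,d0,d0@6 d0,d0,47,d0@2 d0,d0,140,d0@4 d0,d0,150,-102@12 
```

```text
[[0.0, 0.0, 0.0, 0.0, 0.0, 0.0], [0.0, 0.0, 0.0, 0.0, 0.0, 0.0], [0.0, 0.0, 0.0, 0.0, 0.0, 0.0], [0.0, 0.0, 0.0, 0.0, 0.0, 0.0], [0.0, 0.0, 0.0, 0.0, 0.0, 0.0], [0.0, 0.0, 0.0, 0.0, 0.0, 0.0], [0.0, 0.0, -0.002, 0.0, 0.0, 0.0], [0.0, 0.0, -0.005, 0.0, 0.0, 0.0]]
-> [555.31  97.33  47.28 -12.03]
[[0.0, 0.0, -0.023, 0.0, 0.0, 0.0], [0.0, 0.0, -0.046, 0.0, 0.0, 0.0], [0.0, 0.0, -0.069, 0.0, 0.0, 0.0], [0.0, 0.0, -0.093, 0.0, 0.0, 0.0], [0.0, 0.0, -0.094, 0.0, 0.0, 0.083], [0.0, 0.0, -0.094, 0.0, 0.0, 0.167], [0.0, 0.0, -0.095, 0.0, 0.0, 0.25], [0.0, 0.0, -0.096, 0.0, 0.0, 0.333]]
-> [555.31  97.33 143.28 -42.  ]
[[0.0, 0.0, -0.001, 0.0, 0.0, 0.084], [0.0, 0.0, -0.002, 0.0, 0.0, 0.167], [0.0, 0.0, -0.003, 0.0, 0.0, 0.25], [0.0, 0.0, -0.003, 0.0, 0.0, 0.333], [0.0, 0.0, -0.004, 0.0, 0.0, 0.417], [0.0, 0.0, -0.005, 0.0, 0.0, 0.5], [0.0, 0.0, -0.006, 0.0, 0.0, 0.583], [0.0, 0.0, -0.007, 0.0, 0.0, 0.667]]
-> [ 555.31   97.33  150.28 -102.03]
```

Call:
move_arm([
  [0.0, 0.0, 0.0, 0.0, 0.0, 0.0],
  [0.0, 0.0, 0.0, 0.0, 0.0, 0.0],
  [0.0, 0.0, 0.0, 0.0, 0.0, 0.0],
  [0.0, 0.0, 0.0, 0.0, 0.0, 0.0],
  [0.0, 0.0, 0.0, 0.0, 0.0, 0.0],
  [0.0, 0.0, 0.0, 0.0, 0.0, 0.0],
  [0.0, 0.0, -0.002, 0.0, 0.0, 0.0],
  [0.0, 0.0, -0.005, 0.0, 0.0, 0.0],
], claw=0)

```text
clock: 8.2
position: [555.1, 97.3, 47.2]
eef_rot: [-2.442, -1.976, 0.001]
contact_force: [0.1, 0.5, 0.6]
finger_gap: 85.0
```

Call:
move_arm([
  [0.0, 0.0, -0.023, 0.0, 0.0, 0.0],
  [0.0, 0.0, -0.046, 0.0, 0.0, 0.0],
  [0.0, 0.0, -0.069, 0.0, 0.0, 0.0],
  [0.0, 0.0, -0.093, 0.0, 0.0, 0.0],
  [0.0, 0.0, -0.094, 0.0, 0.0, 0.083],
  [0.0, 0.0, -0.094, 0.0, 0.0, 0.167],
  [0.0, 0.0, -0.095, 0.0, 0.0, 0.25],
  [0.0, 0.0, -0.096, 0.0, 0.0, 0.333],
])

```text
clock: 9.0
position: [555.4, 97.3, 143.8]
eef_rot: [2.873, 1.27, 0.001]
contact_force: [0.5, 0.5, 0.2]
finger_gap: 85.7
```

Call:
move_arm([
  [0.0, 0.0, -0.001, 0.0, 0.0, 0.084],
  [0.0, 0.0, -0.002, 0.0, 0.0, 0.167],
  [0.0, 0.0, -0.003, 0.0, 0.0, 0.25],
  [0.0, 0.0, -0.003, 0.0, 0.0, 0.333],
  [0.0, 0.0, -0.004, 0.0, 0.0, 0.417],
  [0.0, 0.0, -0.005, 0.0, 0.0, 0.5],
  [0.0, 0.0, -0.006, 0.0, 0.0, 0.583],
  [0.0, 0.0, -0.007, 0.0, 0.0, 0.667],
])

```text
clock: 9.8
position: [555.4, 97.3, 150.7]
eef_rot: [-3.123, 0.338, -0.001]
contact_force: [0.9, -0.6, -0.0]
finger_gap: 85.5
```

```bash
cat >> h.py <<'E'
def look(n,name):
    m=vision.camera_model(n); p,d=vision.read_camera(n)
    cv2.imwrite(f"pics/{name}.png",p[:,:,::-1])
    v,u=np.mgrid[0:480,0:640]; W=(np.stack([(u-m['cx'])/m['fx']*d,(v-m['cy'])/m['fy']*d,d],-1)-m['t'])@m['R']
    return p,d,W
def tops(p,d,W,c,zlo,zhi,r=70):
    hsv=cv2.cvtColor(p,cv2.COLOR_RGB2HSV); H,S,V=[hsv[:,:,i].astype(int) for i in range(3)]
    near=(d>0)&(W[...,2]>zlo)&(W[...,2]<zhi)&(np.hypot(W[...,0]-c[0],W[...,1]-c[1])<r)
    for k,mk in {'green':(H>45)&(H<75)&(S>150)&(V>80),'red':((H<5)|(H>175))&(S>150)&(V>80),'white':(S<40)&(V>100)}.items():
        P=W[near&mk]
        if len(P)>50: print(k,len(P),np.round(np.median(P,0),1),rect(P))
E
python3 - <<'E'
from h import *
o=observe();print(o['clock'],o['position'],o['q'][5])
p,d,W=look("wrist","w3"); tops(p,d,W,(555,97),80,100)
E
```

```text
9.8 [555.3563741   97.33920817 150.66898655] 1.9155307093403975
green 2808 [555.2  97.7  91.5] [array([554.4,  97.8]), array([27.6, 39.7]), np.float64(78.0)]
white 2484 [568.5  97.1  90.5] [array([555.2,  98. ]), array([37.6, 59.7]), np.float64(77.9)]
```

View pics/w3.png

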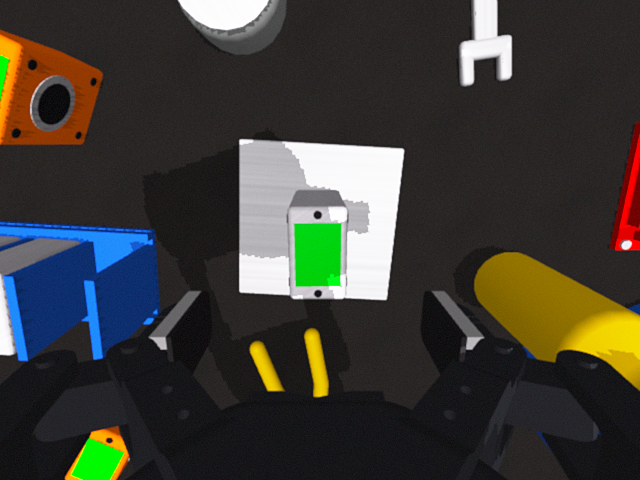

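The wrist view shows the housing standing on the plate at pixel (317,255). It measures (555.2,97.9), yaw -12°, top 90.5, as expected. I go down and grip the wide faces.

```bash
python3 plan.py d0,d0,70,d0@3 d0,d0,46.3,d0@3 d0,d0,d0,d0@2 d0,d0,d0,d0@8 d0,d0,210,d0@8
```

```text
[[0.0, 0.0, 0.027, 0.0, 0.0, 0.0], [0.0, 0.0, 0.054, 0.0, 0.0, 0.0], [0.0, 0.0, 0.08, 0.0, 0.0, 0.0], [0.0, 0.0, 0.088, 0.0, 0.0, 0.0], [0.0, 0.0, 0.096, 0.0, 0.0, 0.0], [0.0, 0.0, 0.104, 0.0, 0.0, 0.0], [0.0, 0.0, 0.104, 0.0, 0.0, 0.0], [0.0, 0.0, 0.104, 0.0, 0.0, 0.0]]
-> [ 555.31   97.33   46.28 -102.03]
[[0.0, 0.0, 0.0, 0.0, 0.0, 0.0], [0.0, 0.0, 0.0, 0.0, 0.0, 0.0], [0.0, 0.0, 0.0, 0.0, 0.0, 0.0], [0.0, 0.0, 0.0, 0.0, 0.0, 0.0], [0.0, 0.0, 0.0, 0.0, 0.0, 0.0], [0.0, 0.0, 0.0, 0.0, 0.0, 0.0], [0.0, 0.0, 0.0, 0.0, 0.0, 0.0], [0.0, 0.0, 0.0, 0.0, 0.0, 0.0]]
-> [ 555.31   97.33   46.28 -102.03]
[[0.0, 0.0, -0.02, 0.0, 0.0, 0.0], [0.0, 0.0, -0.041, 0.0, 0.0, 0.0], [0.0, 0.0, -0.061, 0.0, 0.0, 0.0], [0.0, 0.0, -0.082, 0.0, 0.0, 0.0], [0.0, 0.0, -0.102, 0.0, 0.0, 0.0], [0.0, 0.0, -0.123, 0.0, 0.0, 0.0], [0.0, 0.0, -0.143, 0.0, 0.0, 0.0], [0.0, 0.0, -0.164, 0.0, 0.0, 0.0]]
-> [ 555.31   97.33  210.28 -102.03]
```

Call:
move_arm([
  [0.0, 0.0, 0.027, 0.0, 0.0, 0.0],
  [0.0, 0.0, 0.054, 0.0, 0.0, 0.0],
  [0.0, 0.0, 0.08, 0.0, 0.0, 0.0],
  [0.0, 0.0, 0.088, 0.0, 0.0, 0.0],
  [0.0, 0.0, 0.096, 0.0, 0.0, 0.0],
  [0.0, 0.0, 0.104, 0.0, 0.0, 0.0],
  [0.0, 0.0, 0.104, 0.0, 0.0, 0.0],
  [0.0, 0.0, 0.104, 0.0, 0.0, 0.0],
])

```text
clock: 10.65
position: [556.0, 97.4, 47.0]
eef_rot: [-3.124, 0.329, -0.002]
contact_force: [0.2, 0.4, 0.3]
finger_gap: 85.6
```

Call:
move_arm([
  [0.0, 0.0, 0.0, 0.0, 0.0, 0.0],
  [0.0, 0.0, 0.0, 0.0, 0.0, 0.0],
  [0.0, 0.0, 0.0, 0.0, 0.0, 0.0],
  [0.0, 0.0, 0.0, 0.0, 0.0, 0.0],
  [0.0, 0.0, 0.0, 0.0, 0.0, 0.0],
  [0.0, 0.0, 0.0, 0.0, 0.0, 0.0],
  [0.0, 0.0, 0.0, 0.0, 0.0, 0.0],
  [0.0, 0.0, 0.0, 0.0, 0.0, 0.0],
], claw=1, squeeze=60)

```text
clock: 11.45
position: [555.6, 97.3, 46.8]
eef_rot: [3.124, -0.329, 0.001]
contact_force: [-0.9, -1.0, 5.3]
finger_gap: 35.5
```

Call:
move_arm([
  [0.0, 0.0, -0.02, 0.0, 0.0, 0.0],
  [0.0, 0.0, -0.041, 0.0, 0.0, 0.0],
  [0.0, 0.0, -0.061, 0.0, 0.0, 0.0],
  [0.0, 0.0, -0.082, 0.0, 0.0, 0.0],
  [0.0, 0.0, -0.102, 0.0, 0.0, 0.0],
  [0.0, 0.0, -0.123, 0.0, 0.0, 0.0],
  [0.0, 0.0, -0.143, 0.0, 0.0, 0.0],
  [0.0, 0.0, -0.164, 0.0, 0.0, 0.0],
])

```text
clock: 12.25
position: [553.9, 97.3, 208.9]
eef_rot: [3.124, -0.329, -0.005]
contact_force: [0.6, -0.0, -3.8]
finger_gap: 35.1
```

```bash
python3 plan.py 575,-10,245,-100@3 575,-150,245,-97@4 560,-220,230,-96@2 515,-335,185,-94.2@3 503,-347.2,165,-94.2@2 503,-347.2,150,-94.2@2
```

```text
[[0.014, 0.034, -0.012, 0.0, 0.0, -0.008], [0.028, 0.067, -0.023, 0.0, 0.0, -0.015], [0.042, 0.101, -0.035, 0.0, 0.0, -0.023], [0.049, 0.135, -0.035, 0.0, 0.0, -0.031], [0.056, 0.169, -0.035, 0.0, 0.0, -0.039], [0.064, 0.204, -0.035, 0.0, 0.0, -0.048], [0.071, 0.238, -0.035, 0.0, 0.0, -0.056], [0.071, 0.274, -0.027, 0.0, 0.0, -0.061]]
-> [ 567.63 -185.45  237.28  -96.54]
[[-0.004, 0.035, 0.007, 0.0, 0.0, -0.006], [-0.014, 0.075, 0.022, 0.0, 0.0, -0.013], [-0.025, 0.115, 0.037, 0.0, 0.0, -0.019], [-0.035, 0.155, 0.052, 0.0, 0.0, -0.026], [-0.041, 0.161, 0.062, 0.0, 0.0, -0.026], [-0.046, 0.168, 0.072, 0.0, 0.0, -0.026], [-0.046, 0.168, 0.08, 0.0, 0.0, -0.026], [-0.046, 0.168, 0.087, 0.0, 0.0, -0.026]]
-> [ 502.78 -347.12  150.28  -94.2 ]
```

Call:
move_arm([
  [0.014, 0.034, -0.012, 0.0, 0.0, -0.008],
  [0.028, 0.067, -0.023, 0.0, 0.0, -0.015],
  [0.042, 0.101, -0.035, 0.0, 0.0, -0.023],
  [0.049, 0.135, -0.035, 0.0, 0.0, -0.031],
  [0.056, 0.169, -0.035, 0.0, 0.0, -0.039],
  [0.064, 0.204, -0.035, 0.0, 0.0, -0.048],
  [0.071, 0.238, -0.035, 0.0, 0.0, -0.056],
  [0.071, 0.274, -0.027, 0.0, 0.0, -0.061],
])

```text
clock: 13.05
position: [568.0, -186.7, 236.5]
eef_rot: [-3.136, 0.178, -0.001]
contact_force: [-0.4, 0.0, -4.3]
finger_gap: 35.6
```

Call:
move_arm([
  [-0.004, 0.035, 0.007, 0.0, 0.0, -0.006],
  [-0.014, 0.075, 0.022, 0.0, 0.0, -0.013],
  [-0.025, 0.115, 0.037, 0.0, 0.0, -0.019],
  [-0.035, 0.155, 0.052, 0.0, 0.0, -0.026],
  [-0.041, 0.161, 0.062, 0.0, 0.0, -0.026],
  [-0.046, 0.168, 0.072, 0.0, 0.0, -0.026],
  [-0.046, 0.168, 0.08, 0.0, 0.0, -0.026],
  [-0.046, 0.168, 0.087, 0.0, 0.0, -0.026],
])

```text
clock: 13.85
position: [502.9, -346.0, 149.2]
eef_rot: [-3.138, 0.114, 0.001]
contact_force: [-0.0, -1.4, -4.5]
finger_gap: 35.5
```

```bash
python3 - <<'E'
from h import *
o=observe();print(o['clock'],o['position'],o['contact_force'],o['q'][5],o['finger_gap'])
p,d,W=look("wrist","w4")
hsv=cv2.cvtColor(p,cv2.COLOR_RGB2HSV); H,S,V=[hsv[:,:,i].astype(int) for i in range(3)]
g=(H>45)&(H<75)&(S>150)&(V>40)&(d>0)
for s in(1,-1):
    P=W[g&(W[...,2]>85)&(W[...,2]<105)&((W[...,0]-503)*s>20)&(abs(W[...,1]+347)<50)]
    print(len(P), P.mean(0).round(1) if len(P) else '', rect(P) if len(P)>5 else '')
p2,d2,W2=look("scene","s4"); cv2.imwrite("pics/s4c.png",cv2.resize(p2[280:440,100:320,::-1],None,fx=3.4,fy=3.4))
E
```

```text
13.85 [ 502.90906098 -345.95702506  149.18381455] [-0.03348995 -1.38181601 -4.53061198] 0.9995486366553405 35.4540686310409
1358 [ 543.3 -348.2   95.4] [array([ 542.6, -348.2]), array([40.3, 11.8]), np.float64(85.8)]
0
```

View pics/w4.png

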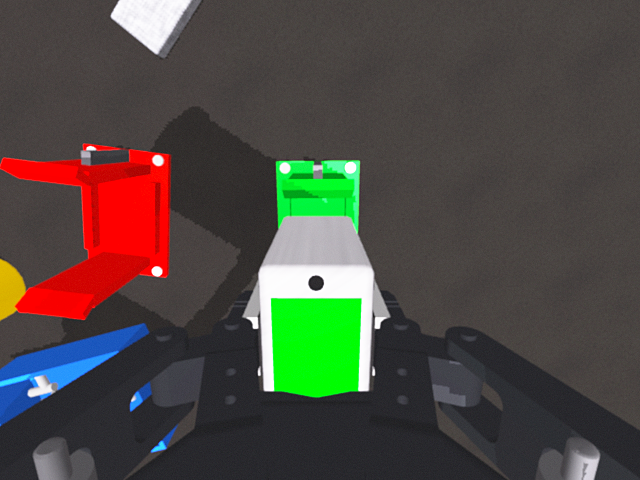

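View pics/s4c.png

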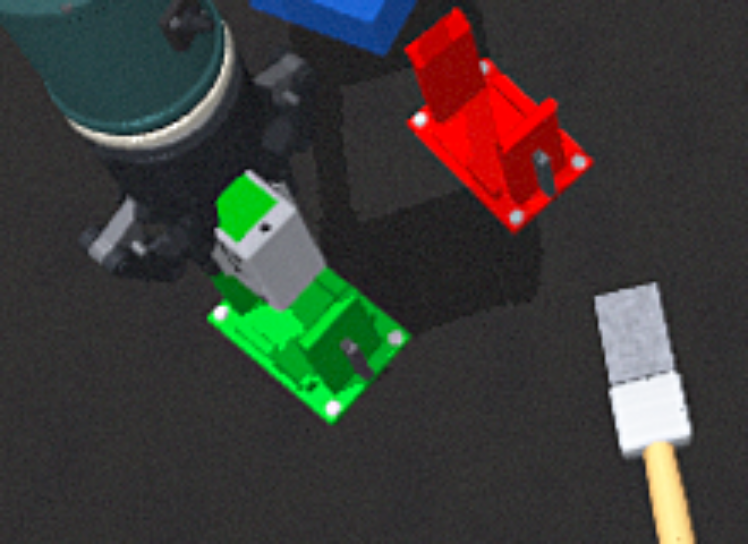

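The wrist view shows the housing centred on column 316 and the nest wall on columns 277-359 (centre 318), so they are aligned to about 1 mm. The scene crop shows the housing upright over the green nest. I lower it slowly and watch the force.

```bash
python3 plan.py d0,d0,115,d0@3 d0,d0,85,d0@5 ; python3 plan.py d0,d0,47.3,d0@8;
```

```text
[[0.0, 0.0, 0.012, 0.0, 0.0, 0.0], [0.0, 0.0, 0.024, 0.0, 0.0, 0.0], [0.0, 0.0, 0.035, 0.0, 0.0, 0.0], [0.0, 0.0, 0.041, 0.0, 0.0, 0.0], [0.0, 0.0, 0.047, 0.0, 0.0, 0.0], [0.0, 0.0, 0.053, 0.0, 0.0, 0.0], [0.0, 0.0, 0.059, 0.0, 0.0, 0.0], [0.0, 0.0, 0.065, 0.0, 0.0, 0.0]]
-> [ 502.78 -347.12   85.28  -94.2 ]
[[0.0, 0.0, 0.005, 0.0, 0.0, 0.0], [0.0, 0.0, 0.009, 0.0, 0.0, 0.0], [0.0, 0.0, 0.014, 0.0, 0.0, 0.0], [0.0, 0.0, 0.019, 0.0, 0.0, 0.0], [0.0, 0.0, 0.024, 0.0, 0.0, 0.0], [0.0, 0.0, 0.028, 0.0, 0.0, 0.0], [0.0, 0.0, 0.033, 0.0, 0.0, 0.0], [0.0, 0.0, 0.038, 0.0, 0.0, 0.0]]
-> [ 502.78 -347.12   47.28  -94.2 ]
```

Call:
move_arm([
  [0.0, 0.0, 0.012, 0.0, 0.0, 0.0],
  [0.0, 0.0, 0.024, 0.0, 0.0, 0.0],
  [0.0, 0.0, 0.035, 0.0, 0.0, 0.0],
  [0.0, 0.0, 0.041, 0.0, 0.0, 0.0],
  [0.0, 0.0, 0.047, 0.0, 0.0, 0.0],
  [0.0, 0.0, 0.053, 0.0, 0.0, 0.0],
  [0.0, 0.0, 0.059, 0.0, 0.0, 0.0],
  [0.0, 0.0, 0.065, 0.0, 0.0, 0.0],
])

```text
clock: 14.75
position: [502.9, -347.3, 85.1]
eef_rot: [3.139, -0.115, 0.001]
contact_force: [0.1, -0.2, -4.4]
finger_gap: 35.6
```

Call:
move_arm([
  [0.0, 0.0, 0.005, 0.0, 0.0, 0.0],
  [0.0, 0.0, 0.009, 0.0, 0.0, 0.0],
  [0.0, 0.0, 0.014, 0.0, 0.0, 0.0],
  [0.0, 0.0, 0.019, 0.0, 0.0, 0.0],
  [0.0, 0.0, 0.024, 0.0, 0.0, 0.0],
  [0.0, 0.0, 0.028, 0.0, 0.0, 0.0],
  [0.0, 0.0, 0.033, 0.0, 0.0, 0.0],
  [0.0, 0.0, 0.038, 0.0, 0.0, 0.0],
])

```text
clock: 15.55
position: [502.8, -347.2, 47.0]
eef_rot: [3.139, -0.115, 0.0]
contact_force: [0.1, -0.3, -3.9]
finger_gap: 35.4
```

```bash
python3 plan.py d0,d0,42.3,d0@5
```

```text
[[0.0, 0.0, 0.001, 0.0, 0.0, 0.0], [0.0, 0.0, 0.002, 0.0, 0.0, 0.0], [0.0, 0.0, 0.003, 0.0, 0.0, 0.0], [0.0, 0.0, 0.004, 0.0, 0.0, 0.0], [0.0, 0.0, 0.005, 0.0, 0.0, 0.0], [0.0, 0.0, 0.005, 0.0, 0.0, 0.0], [0.0, 0.0, 0.005, 0.0, 0.0, 0.0], [0.0, 0.0, 0.005, 0.0, 0.0, 0.0]]
-> [ 502.78 -347.12   42.28  -94.2 ]
```

Call:
move_arm([
  [0.0, 0.0, 0.001, 0.0, 0.0, 0.0],
  [0.0, 0.0, 0.002, 0.0, 0.0, 0.0],
  [0.0, 0.0, 0.003, 0.0, 0.0, 0.0],
  [0.0, 0.0, 0.004, 0.0, 0.0, 0.0],
  [0.0, 0.0, 0.005, 0.0, 0.0, 0.0],
  [0.0, 0.0, 0.005, 0.0, 0.0, 0.0],
  [0.0, 0.0, 0.005, 0.0, 0.0, 0.0],
  [0.0, 0.0, 0.005, 0.0, 0.0, 0.0],
])

```text
clock: 16.35
position: [503.0, -347.3, 42.8]
eef_rot: [3.139, -0.115, 0.001]
contact_force: [-1.2, 0.3, 1.6]
finger_gap: 35.6
```

```bash
python3 plan.py d0,d0,41.3,d0@2
```

```text
[[0.0, 0.0, 0.0, 0.0, 0.0, 0.0], [0.0, 0.0, 0.001, 0.0, 0.0, 0.0], [0.0, 0.0, 0.001, 0.0, 0.0, 0.0], [0.0, 0.0, 0.001, 0.0, 0.0, 0.0], [0.0, 0.0, 0.001, 0.0, 0.0, 0.0], [0.0, 0.0, 0.001, 0.0, 0.0, 0.0], [0.0, 0.0, 0.001, 0.0, 0.0, 0.0], [0.0, 0.0, 0.001, 0.0, 0.0, 0.0]]
-> [ 502.78 -347.12   41.28  -94.2 ]
```

Call:
move_arm([
  [0.0, 0.0, 0.0, 0.0, 0.0, 0.0],
  [0.0, 0.0, 0.001, 0.0, 0.0, 0.0],
  [0.0, 0.0, 0.001, 0.0, 0.0, 0.0],
  [0.0, 0.0, 0.001, 0.0, 0.0, 0.0],
  [0.0, 0.0, 0.001, 0.0, 0.0, 0.0],
  [0.0, 0.0, 0.001, 0.0, 0.0, 0.0],
  [0.0, 0.0, 0.001, 0.0, 0.0, 0.0],
  [0.0, 0.0, 0.001, 0.0, 0.0, 0.0],
])

```text
clock: 17.15
position: [503.0, -347.3, 42.8]
eef_rot: [3.139, -0.115, 0.001]
contact_force: [-4.6, 2.0, 7.2]
finger_gap: 35.4
```

```bash
python3 plan.py d0,d0,d0,d0@6 d0,d0,45,d0@2 d0,d0,235,-95@8
```

```text
[[0.0, 0.0, 0.0, 0.0, 0.0, 0.0], [0.0, 0.0, 0.0, 0.0, 0.0, 0.0], [0.0, 0.0, 0.0, 0.0, 0.0, 0.0], [0.0, 0.0, 0.0, 0.0, 0.0, 0.0], [0.0, 0.0, 0.0, 0.0, 0.0, 0.0], [0.0, 0.0, 0.0, 0.0, 0.0, 0.0], [0.0, 0.0, -0.002, 0.0, 0.0, 0.0], [0.0, 0.0, -0.004, 0.0, 0.0, 0.0]]
-> [ 502.78 -347.12   45.28  -94.2 ]
[[0.0, 0.0, -0.023, 0.0, 0.0, 0.001], [0.0, 0.0, -0.047, 0.0, 0.0, 0.002], [0.0, 0.0, -0.071, 0.0, 0.0, 0.003], [0.0, 0.0, -0.095, 0.0, 0.0, 0.004], [0.0, 0.0, -0.118, 0.0, 0.0, 0.006], [0.0, 0.0, -0.142, 0.0, 0.0, 0.007], [0.0, 0.0, -0.166, 0.0, 0.0, 0.008], [0.0, 0.0, -0.19, 0.0, 0.0, 0.009]]
-> [ 502.78 -347.12  235.28  -95.01]
```

The height holds at 42.8 while the force rises, so the housing is on the nest floor. I release it and rise.

Call:
move_arm([
  [0.0, 0.0, 0.0, 0.0, 0.0, 0.0],
  [0.0, 0.0, 0.0, 0.0, 0.0, 0.0],
  [0.0, 0.0, 0.0, 0.0, 0.0, 0.0],
  [0.0, 0.0, 0.0, 0.0, 0.0, 0.0],
  [0.0, 0.0, 0.0, 0.0, 0.0, 0.0],
  [0.0, 0.0, 0.0, 0.0, 0.0, 0.0],
  [0.0, 0.0, -0.002, 0.0, 0.0, 0.0],
  [0.0, 0.0, -0.004, 0.0, 0.0, 0.0],
], claw=0)

```text
clock: 17.95
position: [502.7, -347.1, 45.3]
eef_rot: [-3.139, 0.115, 0.0]
contact_force: [0.0, -0.9, -0.4]
finger_gap: 85.2
```

Call:
move_arm([
  [0.0, 0.0, -0.023, 0.0, 0.0, 0.001],
  [0.0, 0.0, -0.047, 0.0, 0.0, 0.002],
  [0.0, 0.0, -0.071, 0.0, 0.0, 0.003],
  [0.0, 0.0, -0.095, 0.0, 0.0, 0.004],
  [0.0, 0.0, -0.118, 0.0, 0.0, 0.006],
  [0.0, 0.0, -0.142, 0.0, 0.0, 0.007],
  [0.0, 0.0, -0.166, 0.0, 0.0, 0.008],
  [0.0, 0.0, -0.19, 0.0, 0.0, 0.009],
])

```text
clock: 18.75
position: [502.7, -347.0, 236.5]
eef_rot: [3.138, -0.137, 0.0]
contact_force: [-0.0, -0.3, 0.2]
finger_gap: 85.0
```

```bash
python3 - <<'E'
from h import *
p,d,W=look("scene","s5"); cv2.imwrite("pics/s5c.png",cv2.resize(p[230:440,120:340,::-1],None,fx=2.8,fy=2.8)); tops(p,d,W,(503,-347),60,110,45)
p,d,W=look("wrist","w5"); tops(p,d,W,(503,-347),75,92,45)
print(observe()['clock'])
E
python3 plan.py 575,-150,240,-80@5 575,-10,245,-55@4 560,97,215,-35@4 573.9,300,200,-20@5 573.9,365,190,-15.5@3 573.9,369.3,180,-15.5@3
```

```text
green 652 [ 501.5 -347.9   88.5] [array([ 503.7, -347.2]), array([40. , 88.3]), np.float64(86.1)]
white 285 [ 511.4 -353.9   86.9] [array([ 501.7, -348. ]), array([37.3, 61.5]), np.float64(84.1)]
green 1463 [ 504.3 -344.8   87.6] [array([ 502.3, -345.3]), array([39.8, 76.4]), np.float64(86.2)]
white 1362 [ 511.1 -346.3   86.5] [array([ 502.6, -346.6]), array([36.3, 60.2]), np.float64(85.9)]
18.85
[[0.011, -0.041, -0.001, 0.0, 0.0, -0.033], [0.022, -0.081, -0.002, 0.0, 0.0, -0.067], [0.033, -0.122, -0.003, 0.0, 0.0, -0.1], [0.044, -0.162, -0.004, 0.0, 0.0, -0.133], [0.055, -0.203, -0.005, 0.0, 0.0, -0.167], [0.052, -0.238, -0.006, 0.0, 0.0, -0.236], [0.049, -0.272, -0.007, 0.0, 0.0, -0.306], [0.046, -0.307, -0.008, 0.0, 0.0, -0.375]]
-> [575.43 -45.31 243.28 -61.26]
[[0.017, -0.031, -0.002, 0.0, 0.0, -0.07], [0.026, -0.056, 0.006, 0.0, 0.0, -0.125], [0.036, -0.082, 0.013, 0.0, 0.0, -0.181], [0.045, -0.107, 0.021, 0.0, 0.0, -0.236], [0.055, -0.132, 0.028, 0.0, 0.0, -0.292], [0.077, -0.166, 0.031, 0.0, 0.0, -0.325], [0.099, -0.201, 0.034, 0.0, 0.0, -0.358], [0.121, -0.235, 0.037, 0.0, 0.0, -0.392]]
-> [568.55 218.92 206.28 -25.98]
[[0.038, -0.015, 0.003, 0.0, 0.0, -0.033], [0.075, -0.031, 0.006, 0.0, 0.0, -0.066], [0.095, -0.04, 0.01, 0.0, 0.0, -0.083], [0.114, -0.05, 0.013, 0.0, 0.0, -0.1], [0.134, -0.059, 0.016, 0.0, 0.0, -0.116], [0.135, -0.06, 0.02, 0.0, 0.0, -0.116], [0.136, -0.06, 0.023, 0.0, 0.0, -0.116], [0.138, -0.061, 0.026, 0.0, 0.0, -0.116]]
-> [574.17 369.7  180.28 -15.54]
```

View pics/s5c.png

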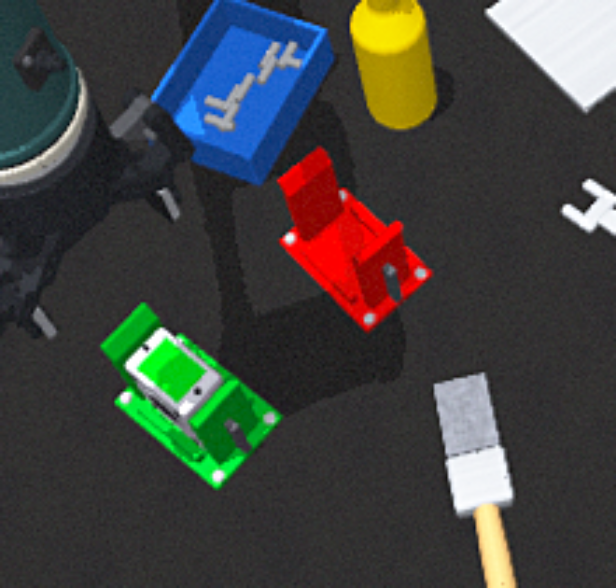

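The green-tagged housing is seated in the green nest at crop pixel (175,370), with its top at 86.5-87 (86 nominal). Next is the red one.

Call:
move_arm([
  [0.011, -0.041, -0.001, 0.0, 0.0, -0.033],
  [0.022, -0.081, -0.002, 0.0, 0.0, -0.067],
  [0.033, -0.122, -0.003, 0.0, 0.0, -0.1],
  [0.044, -0.162, -0.004, 0.0, 0.0, -0.133],
  [0.055, -0.203, -0.005, 0.0, 0.0, -0.167],
  [0.052, -0.238, -0.006, 0.0, 0.0, -0.236],
  [0.049, -0.272, -0.007, 0.0, 0.0, -0.306],
  [0.046, -0.307, -0.008, 0.0, 0.0, -0.375],
])

```text
clock: 19.65
position: [574.8, -43.8, 242.1]
eef_rot: [-3.041, -0.787, 0.002]
contact_force: [0.1, 0.0, -0.6]
finger_gap: 85.7
```

Call:
move_arm([
  [0.017, -0.031, -0.002, 0.0, 0.0, -0.07],
  [0.026, -0.056, 0.006, 0.0, 0.0, -0.125],
  [0.036, -0.082, 0.013, 0.0, 0.0, -0.181],
  [0.045, -0.107, 0.021, 0.0, 0.0, -0.236],
  [0.055, -0.132, 0.028, 0.0, 0.0, -0.292],
  [0.077, -0.166, 0.031, 0.0, 0.0, -0.325],
  [0.099, -0.201, 0.034, 0.0, 0.0, -0.358],
  [0.121, -0.235, 0.037, 0.0, 0.0, -0.392],
])

```text
clock: 20.45
position: [567.8, 220.2, 205.0]
eef_rot: [-2.662, -1.668, 0.002]
contact_force: [0.3, -0.5, -0.1]
finger_gap: 85.7
```

Call:
move_arm([
  [0.038, -0.015, 0.003, 0.0, 0.0, -0.033],
  [0.075, -0.031, 0.006, 0.0, 0.0, -0.066],
  [0.095, -0.04, 0.01, 0.0, 0.0, -0.083],
  [0.114, -0.05, 0.013, 0.0, 0.0, -0.1],
  [0.134, -0.059, 0.016, 0.0, 0.0, -0.116],
  [0.135, -0.06, 0.02, 0.0, 0.0, -0.116],
  [0.136, -0.06, 0.023, 0.0, 0.0, -0.116],
  [0.138, -0.061, 0.026, 0.0, 0.0, -0.116],
])

```text
clock: 21.25
position: [574.3, 368.6, 179.9]
eef_rot: [2.502, 1.899, -0.001]
contact_force: [0.6, 0.7, 0.4]
finger_gap: 85.4
```

```bash
python3 - <<'E'
from h import *
o=observe();print(o['clock'],o['position'])
p,d,W=look("wrist","w6"); tops(p,d,W,(574,369.5),80,92,45)
E
cp cmd.json cmd_a.json; python3 plan.py 573.9,369.5,90,-15@6 573.9,369.5,75,-15@2 573.9,369.5,38,-15@5 d0,d0,d0,d0@3
```

```text
21.25 [574.34396145 368.59469351 179.90517508]
red 2142 [574.1 369.9  87.5] [array([574. , 369.4]), array([28.4, 39.3]), np.float64(74.2)]
white 3055 [567.8 357.3  86.4] [array([570.3, 357. ]), array([63.7, 59.3]), np.float64(74.3)]
[[0.0, 0.0, 0.015, 0.0, 0.0, -0.001], [0.0, 0.0, 0.03, 0.0, 0.0, -0.002], [0.0, 0.0, 0.045, 0.0, 0.0, -0.003], [0.0, 0.0, 0.06, 0.0, 0.0, -0.004], [0.0, 0.0, 0.075, 0.0, 0.0, -0.005], [0.0, 0.0, 0.09, 0.0, 0.0, -0.006], [0.0, 0.0, 0.098, 0.0, 0.0, -0.006], [0.0, 0.0, 0.105, 0.0, 0.0, -0.006]]
-> [574.17 369.7   75.28 -15.  ]
[[0.0, 0.0, 0.008, 0.0, 0.0, 0.0], [0.0, 0.0, 0.015, 0.0, 0.0, 0.0], [0.0, 0.0, 0.022, 0.0, 0.0, 0.0], [0.0, 0.0, 0.03, 0.0, 0.0, 0.0], [0.0, 0.0, 0.037, 0.0, 0.0, 0.0], [0.0, 0.0, 0.037, 0.0, 0.0, 0.0], [0.0, 0.0, 0.037, 0.0, 0.0, 0.0], [0.0, 0.0, 0.037, 0.0, 0.0, 0.0]]
-> [574.17 369.7   38.28 -15.  ]
```

View pics/w6.png

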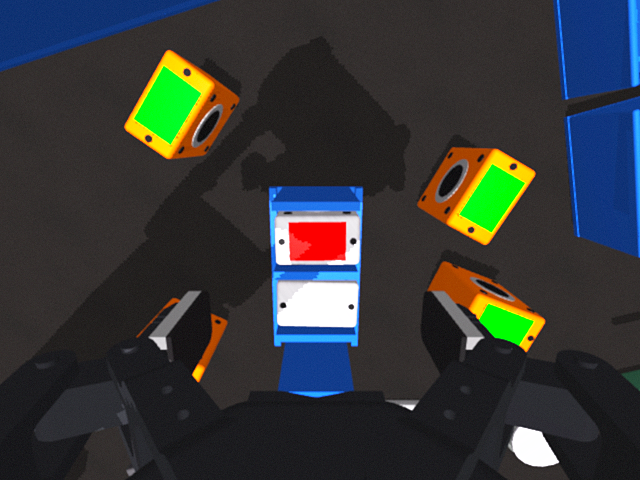

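The wrist view shows the red tag at (318,241) centred between the fingers, and the plain housing at (317,303). Orange look-alikes stand clear of the fingers. I go down and grip.

Call:
move_arm([
  [0.0, 0.0, 0.015, 0.0, 0.0, -0.001],
  [0.0, 0.0, 0.03, 0.0, 0.0, -0.002],
  [0.0, 0.0, 0.045, 0.0, 0.0, -0.003],
  [0.0, 0.0, 0.06, 0.0, 0.0, -0.004],
  [0.0, 0.0, 0.075, 0.0, 0.0, -0.005],
  [0.0, 0.0, 0.09, 0.0, 0.0, -0.006],
  [0.0, 0.0, 0.098, 0.0, 0.0, -0.006],
  [0.0, 0.0, 0.105, 0.0, 0.0, -0.006],
])

```text
clock: 22.1
position: [573.9, 369.6, 74.1]
eef_rot: [-2.492, -1.912, 0.002]
contact_force: [-0.3, -0.9, -0.1]
finger_gap: 85.4
```

Call:
move_arm([
  [0.0, 0.0, 0.008, 0.0, 0.0, 0.0],
  [0.0, 0.0, 0.015, 0.0, 0.0, 0.0],
  [0.0, 0.0, 0.022, 0.0, 0.0, 0.0],
  [0.0, 0.0, 0.03, 0.0, 0.0, 0.0],
  [0.0, 0.0, 0.037, 0.0, 0.0, 0.0],
  [0.0, 0.0, 0.037, 0.0, 0.0, 0.0],
  [0.0, 0.0, 0.037, 0.0, 0.0, 0.0],
  [0.0, 0.0, 0.037, 0.0, 0.0, 0.0],
])

```text
clock: 22.9
position: [574.5, 369.9, 38.7]
eef_rot: [2.492, 1.912, 0.001]
contact_force: [0.1, 0.5, 0.5]
finger_gap: 85.6
```

Call:
move_arm([
  [0.0, 0.0, 0.0, 0.0, 0.0, 0.0],
  [0.0, 0.0, 0.0, 0.0, 0.0, 0.0],
  [0.0, 0.0, 0.0, 0.0, 0.0, 0.0],
  [0.0, 0.0, 0.0, 0.0, 0.0, 0.0],
  [0.0, 0.0, 0.0, 0.0, 0.0, 0.0],
  [0.0, 0.0, 0.0, 0.0, 0.0, 0.0],
  [0.0, 0.0, 0.0, 0.0, 0.0, 0.0],
  [0.0, 0.0, 0.0, 0.0, 0.0, 0.0],
], claw=1, squeeze=60)

```text
clock: 23.7
position: [574.9, 370.1, 39.1]
eef_rot: [2.492, 1.912, 0.003]
contact_force: [1.6, 0.5, 5.3]
finger_gap: 59.5
```

```bash
python3 plan.py d0,d0,150,d0@8 ; python3 plan.py 555.5,130,148,-12@7 555.5,100,140,-12@1  555.5,97.3,90,-12@4 555.5,97.3,65,-12@4 555.5,97.3,47,-12@4 555.5,97.3,42.3,-12@4
```

```text
[[0.0, 0.0, -0.014, 0.0, 0.0, 0.0], [0.0, 0.0, -0.028, 0.0, 0.0, 0.0], [0.0, 0.0, -0.042, 0.0, 0.0, 0.0], [0.0, 0.0, -0.056, 0.0, 0.0, 0.0], [0.0, 0.0, -0.07, 0.0, 0.0, 0.0], [0.0, 0.0, -0.084, 0.0, 0.0, 0.0], [0.0, 0.0, -0.098, 0.0, 0.0, 0.0], [0.0, 0.0, -0.112, 0.0, 0.0, 0.0]]
-> [574.17 369.7  150.28 -15.  ]
[[-0.034, 0.006, 0.0, 0.0, 0.0, -0.005], [-0.068, 0.013, 0.001, 0.0, 0.0, -0.01], [-0.101, 0.019, 0.001, 0.0, 0.0, -0.014], [-0.135, 0.025, 0.001, 0.0, 0.0, -0.019], [-0.169, 0.031, 0.002, 0.0, 0.0, -0.024], [-0.203, 0.038, 0.002, 0.0, 0.0, -0.029], [-0.236, 0.044, 0.002, 0.0, 0.0, -0.033], [-0.265, 0.052, 0.01, 0.0, 0.0, -0.033]]
-> [555.8  100.27 140.28 -12.03]
[[-0.001, 0.0, 0.013, 0.0, 0.0, 0.0], [-0.002, 0.0, 0.025, 0.0, 0.0, 0.0], [-0.002, 0.0, 0.038, 0.0, 0.0, 0.0], [-0.003, 0.0, 0.05, 0.0, 0.0, 0.0], [-0.003, 0.0, 0.057, 0.0, 0.0, 0.0], [-0.003, 0.0, 0.063, 0.0, 0.0, 0.0], [-0.003, 0.0, 0.069, 0.0, 0.0, 0.0], [-0.003, 0.0, 0.075, 0.0, 0.0, 0.0]]
-> [555.17  97.34  65.28 -12.03]
[[0.0, 0.0, 0.005, 0.0, 0.0, 0.0], [0.0, 0.0, 0.009, 0.0, 0.0, 0.0], [0.0, 0.0, 0.014, 0.0, 0.0, 0.0], [0.0, 0.0, 0.018, 0.0, 0.0, 0.0], [0.0, 0.0, 0.019, 0.0, 0.0, 0.0], [0.0, 0.0, 0.021, 0.0, 0.0, 0.0], [0.0, 0.0, 0.022, 0.0, 0.0, 0.0], [0.0, 0.0, 0.023, 0.0, 0.0, 0.0]]
-> [555.17  97.34  42.28 -12.03]
```

Call:
move_arm([
  [0.0, 0.0, -0.014, 0.0, 0.0, 0.0],
  [0.0, 0.0, -0.028, 0.0, 0.0, 0.0],
  [0.0, 0.0, -0.042, 0.0, 0.0, 0.0],
  [0.0, 0.0, -0.056, 0.0, 0.0, 0.0],
  [0.0, 0.0, -0.07, 0.0, 0.0, 0.0],
  [0.0, 0.0, -0.084, 0.0, 0.0, 0.0],
  [0.0, 0.0, -0.098, 0.0, 0.0, 0.0],
  [0.0, 0.0, -0.112, 0.0, 0.0, 0.0],
])

```text
clock: 24.5
position: [574.2, 369.7, 151.6]
eef_rot: [2.492, 1.912, 0.0]
contact_force: [-0.7, -0.8, -4.2]
finger_gap: 59.5
```

Call:
move_arm([
  [-0.034, 0.006, 0.0, 0.0, 0.0, -0.005],
  [-0.068, 0.013, 0.001, 0.0, 0.0, -0.01],
  [-0.101, 0.019, 0.001, 0.0, 0.0, -0.014],
  [-0.135, 0.025, 0.001, 0.0, 0.0, -0.019],
  [-0.169, 0.031, 0.002, 0.0, 0.0, -0.024],
  [-0.203, 0.038, 0.002, 0.0, 0.0, -0.029],
  [-0.236, 0.044, 0.002, 0.0, 0.0, -0.033],
  [-0.265, 0.052, 0.01, 0.0, 0.0, -0.033],
])

```text
clock: 25.3
position: [556.5, 98.9, 142.3]
eef_rot: [2.441, 1.975, 0.004]
contact_force: [0.4, 0.8, -4.7]
finger_gap: 59.4
```

Call:
move_arm([
  [-0.001, 0.0, 0.013, 0.0, 0.0, 0.0],
  [-0.002, 0.0, 0.025, 0.0, 0.0, 0.0],
  [-0.002, 0.0, 0.038, 0.0, 0.0, 0.0],
  [-0.003, 0.0, 0.05, 0.0, 0.0, 0.0],
  [-0.003, 0.0, 0.057, 0.0, 0.0, 0.0],
  [-0.003, 0.0, 0.063, 0.0, 0.0, 0.0],
  [-0.003, 0.0, 0.069, 0.0, 0.0, 0.0],
  [-0.003, 0.0, 0.075, 0.0, 0.0, 0.0],
])

```text
clock: 26.1
position: [555.6, 97.6, 65.1]
eef_rot: [2.441, 1.977, 0.001]
contact_force: [-0.1, -0.1, -4.3]
finger_gap: 59.2
```

Call:
move_arm([
  [0.0, 0.0, 0.005, 0.0, 0.0, 0.0],
  [0.0, 0.0, 0.009, 0.0, 0.0, 0.0],
  [0.0, 0.0, 0.014, 0.0, 0.0, 0.0],
  [0.0, 0.0, 0.018, 0.0, 0.0, 0.0],
  [0.0, 0.0, 0.019, 0.0, 0.0, 0.0],
  [0.0, 0.0, 0.021, 0.0, 0.0, 0.0],
  [0.0, 0.0, 0.022, 0.0, 0.0, 0.0],
  [0.0, 0.0, 0.023, 0.0, 0.0, 0.0],
])

```text
clock: 26.9
position: [555.3, 97.4, 43.1]
eef_rot: [-2.442, -1.976, 0.0]
contact_force: [-4.8, -0.7, 7.9]
finger_gap: 59.4
```

```bash
python3 plan.py d0,d0,d0,d0@6 d0,d0,47,d0@2 d0,d0,140,d0@4 d0,d0,150,-102@12
```

```text
[[0.0, 0.0, 0.0, 0.0, 0.0, 0.0], [0.0, 0.0, 0.0, 0.0, 0.0, 0.0], [0.0, 0.0, 0.0, 0.0, 0.0, 0.0], [0.0, 0.0, 0.0, 0.0, 0.0, 0.0], [0.0, 0.0, 0.0, 0.0, 0.0, 0.0], [0.0, 0.0, 0.0, 0.0, 0.0, 0.0], [0.0, 0.0, -0.002, 0.0, 0.0, 0.0], [0.0, 0.0, -0.005, 0.0, 0.0, 0.0]]
-> [555.17  97.34  47.28 -12.03]
[[0.0, 0.0, -0.023, 0.0, 0.0, 0.0], [0.0, 0.0, -0.046, 0.0, 0.0, 0.0], [0.0, 0.0, -0.069, 0.0, 0.0, 0.0], [0.0, 0.0, -0.093, 0.0, 0.0, 0.0], [0.0, 0.0, -0.094, 0.0, 0.0, 0.083], [0.0, 0.0, -0.094, 0.0, 0.0, 0.167], [0.0, 0.0, -0.095, 0.0, 0.0, 0.25], [0.0, 0.0, -0.096, 0.0, 0.0, 0.333]]
-> [555.17  97.34 143.28 -42.  ]
[[0.0, 0.0, -0.001, 0.0, 0.0, 0.084], [0.0, 0.0, -0.002, 0.0, 0.0, 0.167], [0.0, 0.0, -0.003, 0.0, 0.0, 0.25], [0.0, 0.0, -0.003, 0.0, 0.0, 0.333], [0.0, 0.0, -0.004, 0.0, 0.0, 0.417], [0.0, 0.0, -0.005, 0.0, 0.0, 0.5], [0.0, 0.0, -0.006, 0.0, 0.0, 0.583], [0.0, 0.0, -0.007, 0.0, 0.0, 0.667]]
-> [ 555.17   97.34  150.28 -102.03]
```

The housing is on the plate: the force went from -4 to +8 N at the same height as the first one. I release and turn.

Call:
move_arm([
  [0.0, 0.0, 0.0, 0.0, 0.0, 0.0],
  [0.0, 0.0, 0.0, 0.0, 0.0, 0.0],
  [0.0, 0.0, 0.0, 0.0, 0.0, 0.0],
  [0.0, 0.0, 0.0, 0.0, 0.0, 0.0],
  [0.0, 0.0, 0.0, 0.0, 0.0, 0.0],
  [0.0, 0.0, 0.0, 0.0, 0.0, 0.0],
  [0.0, 0.0, -0.002, 0.0, 0.0, 0.0],
  [0.0, 0.0, -0.005, 0.0, 0.0, 0.0],
], claw=0)

```text
clock: 27.7
position: [554.9, 97.3, 47.2]
eef_rot: [-2.442, -1.976, 0.001]
contact_force: [-0.4, 0.4, 0.7]
finger_gap: 85.6
```

Call:
move_arm([
  [0.0, 0.0, -0.023, 0.0, 0.0, 0.0],
  [0.0, 0.0, -0.046, 0.0, 0.0, 0.0],
  [0.0, 0.0, -0.069, 0.0, 0.0, 0.0],
  [0.0, 0.0, -0.093, 0.0, 0.0, 0.0],
  [0.0, 0.0, -0.094, 0.0, 0.0, 0.083],
  [0.0, 0.0, -0.094, 0.0, 0.0, 0.167],
  [0.0, 0.0, -0.095, 0.0, 0.0, 0.25],
  [0.0, 0.0, -0.096, 0.0, 0.0, 0.333],
])

```text
clock: 28.5
position: [555.2, 97.3, 143.7]
eef_rot: [2.873, 1.27, 0.001]
contact_force: [1.0, -1.1, -1.0]
finger_gap: 85.5
```

Call:
move_arm([
  [0.0, 0.0, -0.001, 0.0, 0.0, 0.084],
  [0.0, 0.0, -0.002, 0.0, 0.0, 0.167],
  [0.0, 0.0, -0.003, 0.0, 0.0, 0.25],
  [0.0, 0.0, -0.003, 0.0, 0.0, 0.333],
  [0.0, 0.0, -0.004, 0.0, 0.0, 0.417],
  [0.0, 0.0, -0.005, 0.0, 0.0, 0.5],
  [0.0, 0.0, -0.006, 0.0, 0.0, 0.583],
  [0.0, 0.0, -0.007, 0.0, 0.0, 0.667],
])

```text
clock: 29.3
position: [555.2, 97.4, 150.6]
eef_rot: [-3.123, 0.338, -0.0]
contact_force: [-1.2, -0.0, -0.6]
finger_gap: 85.2
```

```bash
python3 - <<'E'
from h import *
o=observe();print(o['clock'],o['position'])
p,d,W=look("wrist","w7"); tops(p,d,W,(555,97.5),82,100)
E
python3 plan.py d0,d0,70,d0@3 d0,d0,46.3,d0@3 d0,d0,d0,d0@2 ; python3 plan.py d0,d0,200,d0@8
```

```text
29.3 [555.19954532  97.35959982 150.59954189]
red 2813 [554.8  97.   91.5] [array([554.1,  97.2]), array([27.5, 39.8]), np.float64(78.8)]
white 2424 [567.3  96.7  90.5] [array([554.8,  97.4]), array([37.5, 59.8]), np.float64(78.1)]
[[0.0, 0.0, 0.027, 0.0, 0.0, 0.0], [0.0, 0.0, 0.054, 0.0, 0.0, 0.0], [0.0, 0.0, 0.08, 0.0, 0.0, 0.0], [0.0, 0.0, 0.088, 0.0, 0.0, 0.0], [0.0, 0.0, 0.096, 0.0, 0.0, 0.0], [0.0, 0.0, 0.104, 0.0, 0.0, 0.0], [0.0, 0.0, 0.104, 0.0, 0.0, 0.0], [0.0, 0.0, 0.104, 0.0, 0.0, 0.0]]
-> [ 555.17   97.34   46.28 -102.03]
[[0.0, 0.0, -0.019, 0.0, 0.0, 0.0], [0.0, 0.0, -0.038, 0.0, 0.0, 0.0], [0.0, 0.0, -0.058, 0.0, 0.0, 0.0], [0.0, 0.0, -0.077, 0.0, 0.0, 0.0], [0.0, 0.0, -0.096, 0.0, 0.0, 0.0], [0.0, 0.0, -0.115, 0.0, 0.0, 0.0], [0.0, 0.0, -0.135, 0.0, 0.0, 0.0], [0.0, 0.0, -0.154, 0.0, 0.0, 0.0]]
-> [ 555.17   97.34  200.28 -102.03]
```

View pics/w7.png

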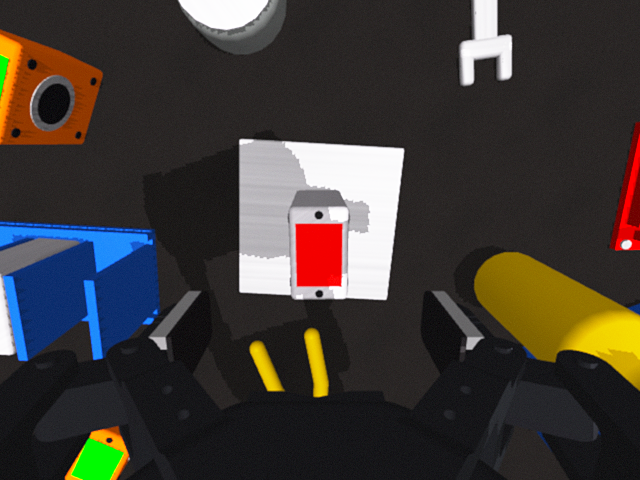

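The red-tagged housing stands upright on the plate, at pixel (318,255), measured at (554.8,97.4) with yaw -12°. I grip its wide faces.

Call:
move_arm([
  [0.0, 0.0, 0.027, 0.0, 0.0, 0.0],
  [0.0, 0.0, 0.054, 0.0, 0.0, 0.0],
  [0.0, 0.0, 0.08, 0.0, 0.0, 0.0],
  [0.0, 0.0, 0.088, 0.0, 0.0, 0.0],
  [0.0, 0.0, 0.096, 0.0, 0.0, 0.0],
  [0.0, 0.0, 0.104, 0.0, 0.0, 0.0],
  [0.0, 0.0, 0.104, 0.0, 0.0, 0.0],
  [0.0, 0.0, 0.104, 0.0, 0.0, 0.0],
])

```text
clock: 30.15
position: [555.8, 97.4, 47.0]
eef_rot: [-3.124, 0.329, -0.002]
contact_force: [0.2, -0.3, -1.0]
finger_gap: 85.4
```

Call:
move_arm([
  [0.0, 0.0, 0.0, 0.0, 0.0, 0.0],
  [0.0, 0.0, 0.0, 0.0, 0.0, 0.0],
  [0.0, 0.0, 0.0, 0.0, 0.0, 0.0],
  [0.0, 0.0, 0.0, 0.0, 0.0, 0.0],
  [0.0, 0.0, 0.0, 0.0, 0.0, 0.0],
  [0.0, 0.0, 0.0, 0.0, 0.0, 0.0],
  [0.0, 0.0, 0.0, 0.0, 0.0, 0.0],
  [0.0, 0.0, 0.0, 0.0, 0.0, 0.0],
], claw=1, squeeze=60)

```text
clock: 30.95
position: [555.5, 97.1, 46.8]
eef_rot: [3.124, -0.329, 0.001]
contact_force: [-0.8, -1.9, 5.6]
finger_gap: 35.4
```

Call:
move_arm([
  [0.0, 0.0, -0.019, 0.0, 0.0, 0.0],
  [0.0, 0.0, -0.038, 0.0, 0.0, 0.0],
  [0.0, 0.0, -0.058, 0.0, 0.0, 0.0],
  [0.0, 0.0, -0.077, 0.0, 0.0, 0.0],
  [0.0, 0.0, -0.096, 0.0, 0.0, 0.0],
  [0.0, 0.0, -0.115, 0.0, 0.0, 0.0],
  [0.0, 0.0, -0.135, 0.0, 0.0, 0.0],
  [0.0, 0.0, -0.154, 0.0, 0.0, 0.0],
])

```text
clock: 31.75
position: [553.9, 97.5, 199.1]
eef_rot: [3.124, -0.329, -0.005]
contact_force: [0.4, 0.3, -4.3]
finger_gap: 35.5
```

```bash
python3 plan.py 578,0,240,-102@3 578,-110,240,-102@4 550,-165,225,-102@3 523.8,-190.6,170,-102@4 523.8,-190.6,150,-102@2
```

```text
[[0.014, 0.03, -0.013, 0.0, 0.0, 0.0], [0.028, 0.06, -0.026, 0.0, 0.0, 0.0], [0.043, 0.09, -0.04, 0.0, 0.0, 0.0], [0.048, 0.117, -0.04, 0.0, 0.0, 0.0], [0.054, 0.144, -0.04, 0.0, 0.0, 0.0], [0.06, 0.171, -0.04, 0.0, 0.0, 0.0], [0.066, 0.198, -0.04, 0.0, 0.0, 0.0], [0.06, 0.218, -0.035, 0.0, 0.0, 0.0]]
-> [ 568.4  -128.38  235.28 -102.03]
[[-0.005, 0.02, 0.005, 0.0, 0.0, 0.0], [-0.01, 0.04, 0.01, 0.0, 0.0, 0.0], [-0.015, 0.047, 0.024, 0.0, 0.0, 0.0], [-0.021, 0.055, 0.038, 0.0, 0.0, 0.0], [-0.026, 0.063, 0.052, 0.0, 0.0, 0.0], [-0.031, 0.07, 0.065, 0.0, 0.0, 0.0], [-0.031, 0.07, 0.075, 0.0, 0.0, 0.0], [-0.031, 0.07, 0.085, 0.0, 0.0, 0.0]]
-> [ 523.49 -190.38  150.28 -102.03]
```

Call:
move_arm([
  [0.014, 0.03, -0.013, 0.0, 0.0, 0.0],
  [0.028, 0.06, -0.026, 0.0, 0.0, 0.0],
  [0.043, 0.09, -0.04, 0.0, 0.0, 0.0],
  [0.048, 0.117, -0.04, 0.0, 0.0, 0.0],
  [0.054, 0.144, -0.04, 0.0, 0.0, 0.0],
  [0.06, 0.171, -0.04, 0.0, 0.0, 0.0],
  [0.066, 0.198, -0.04, 0.0, 0.0, 0.0],
  [0.06, 0.218, -0.035, 0.0, 0.0, 0.0],
])

```text
clock: 32.55
position: [568.7, -130.0, 233.9]
eef_rot: [-3.124, 0.331, 0.001]
contact_force: [0.7, -0.2, -4.9]
finger_gap: 35.3
```

Call:
move_arm([
  [-0.005, 0.02, 0.005, 0.0, 0.0, 0.0],
  [-0.01, 0.04, 0.01, 0.0, 0.0, 0.0],
  [-0.015, 0.047, 0.024, 0.0, 0.0, 0.0],
  [-0.021, 0.055, 0.038, 0.0, 0.0, 0.0],
  [-0.026, 0.063, 0.052, 0.0, 0.0, 0.0],
  [-0.031, 0.07, 0.065, 0.0, 0.0, 0.0],
  [-0.031, 0.07, 0.075, 0.0, 0.0, 0.0],
  [-0.031, 0.07, 0.085, 0.0, 0.0, 0.0],
])

```text
clock: 33.35
position: [523.4, -190.1, 149.2]
eef_rot: [-3.124, 0.33, 0.0]
contact_force: [0.4, 0.1, -5.1]
finger_gap: 35.1
```

```bash
python3 - <<'E'
from h import *
o=observe();print(o['clock'],o['position'],o['contact_force'],o['finger_gap'])
p,d,W=look("wrist","w8")
hsv=cv2.cvtColor(p,cv2.COLOR_RGB2HSV); H,S,V=[hsv[:,:,i].astype(int) for i in range(3)]
g=((H<5)|(H>175))&(S>150)&(V>40)&(d>0)
P=W[g&(W[...,2]>85)&(W[...,2]<105)&((W[...,0]-523)>20)&(abs(W[...,1]+195)<50)]
print(len(P), P.mean(0).round(1) if len(P) else '', rect(P) if len(P)>5 else '')
p2,d2,W2=look("scene","s8"); cv2.imwrite("pics/s8c.png",cv2.resize(p2[220:430,130:340,::-1],None,fx=2.8,fy=2.8))
E
```

```text
33.35 [ 523.43536047 -190.10820449  149.22912841] [ 0.39196294  0.08034157 -5.09674458] 35.10091048027815
1353 [ 563.5 -196.5   95.4] [array([ 562.8, -196.3]), array([40.1, 12. ]), np.float64(79.0)]
```

View pics/w8.png

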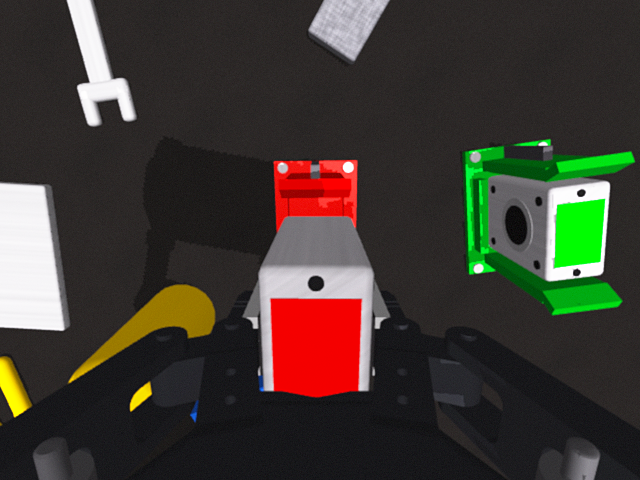

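View pics/s8c.png

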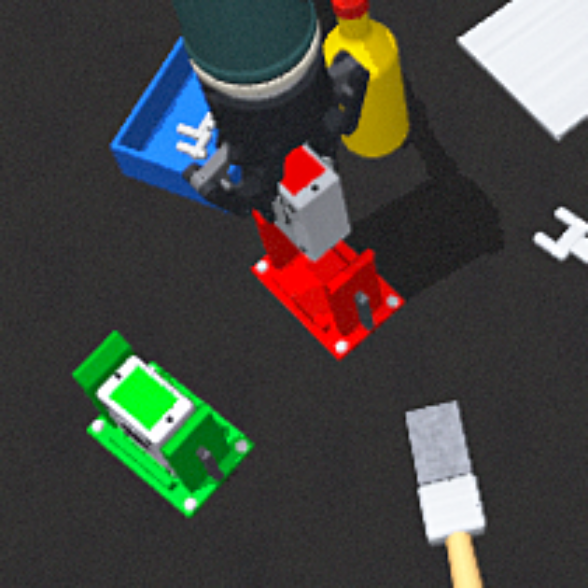

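The nest wall spans columns 274-357 (centre 315.5) and the housing is centred on column 316, so they are aligned. The green nest is still correct. I lower.

```bash
python3 plan.py d0,d0,115,d0@3 d0,d0,85,d0@5 ; python3 plan.py d0,d0,47.3,d0@8; python3 plan.py d0,d0,41.3,d0@6
```

```text
[[0.0, 0.0, 0.012, 0.0, 0.0, 0.0], [0.0, 0.0, 0.024, 0.0, 0.0, 0.0], [0.0, 0.0, 0.035, 0.0, 0.0, 0.0], [0.0, 0.0, 0.041, 0.0, 0.0, 0.0], [0.0, 0.0, 0.047, 0.0, 0.0, 0.0], [0.0, 0.0, 0.053, 0.0, 0.0, 0.0], [0.0, 0.0, 0.059, 0.0, 0.0, 0.0], [0.0, 0.0, 0.065, 0.0, 0.0, 0.0]]
-> [ 523.49 -190.38   85.28 -102.03]
[[0.0, 0.0, 0.005, 0.0, 0.0, 0.0], [0.0, 0.0, 0.009, 0.0, 0.0, 0.0], [0.0, 0.0, 0.014, 0.0, 0.0, 0.0], [0.0, 0.0, 0.019, 0.0, 0.0, 0.0], [0.0, 0.0, 0.024, 0.0, 0.0, 0.0], [0.0, 0.0, 0.028, 0.0, 0.0, 0.0], [0.0, 0.0, 0.033, 0.0, 0.0, 0.0], [0.0, 0.0, 0.038, 0.0, 0.0, 0.0]]
-> [ 523.49 -190.38   47.28 -102.03]
[[0.0, 0.0, 0.001, 0.0, 0.0, 0.0], [0.0, 0.0, 0.002, 0.0, 0.0, 0.0], [0.0, 0.0, 0.003, 0.0, 0.0, 0.0], [0.0, 0.0, 0.004, 0.0, 0.0, 0.0], [0.0, 0.0, 0.005, 0.0, 0.0, 0.0], [0.0, 0.0, 0.006, 0.0, 0.0, 0.0], [0.0, 0.0, 0.006, 0.0, 0.0, 0.0], [0.0, 0.0, 0.006, 0.0, 0.0, 0.0]]
-> [ 523.49 -190.38   41.28 -102.03]
```

Call:
move_arm([
  [0.0, 0.0, 0.012, 0.0, 0.0, 0.0],
  [0.0, 0.0, 0.024, 0.0, 0.0, 0.0],
  [0.0, 0.0, 0.035, 0.0, 0.0, 0.0],
  [0.0, 0.0, 0.041, 0.0, 0.0, 0.0],
  [0.0, 0.0, 0.047, 0.0, 0.0, 0.0],
  [0.0, 0.0, 0.053, 0.0, 0.0, 0.0],
  [0.0, 0.0, 0.059, 0.0, 0.0, 0.0],
  [0.0, 0.0, 0.065, 0.0, 0.0, 0.0],
])

```text
clock: 34.25
position: [523.7, -190.5, 85.1]
eef_rot: [3.124, -0.329, 0.001]
contact_force: [-0.6, -0.1, -5.3]
finger_gap: 35.1
```

Call:
move_arm([
  [0.0, 0.0, 0.005, 0.0, 0.0, 0.0],
  [0.0, 0.0, 0.009, 0.0, 0.0, 0.0],
  [0.0, 0.0, 0.014, 0.0, 0.0, 0.0],
  [0.0, 0.0, 0.019, 0.0, 0.0, 0.0],
  [0.0, 0.0, 0.024, 0.0, 0.0, 0.0],
  [0.0, 0.0, 0.028, 0.0, 0.0, 0.0],
  [0.0, 0.0, 0.033, 0.0, 0.0, 0.0],
  [0.0, 0.0, 0.038, 0.0, 0.0, 0.0],
])

```text
clock: 35.05
position: [523.6, -190.5, 47.0]
eef_rot: [3.124, -0.329, 0.0]
contact_force: [-0.3, 0.4, -4.0]
finger_gap: 35.5
```

Call:
move_arm([
  [0.0, 0.0, 0.001, 0.0, 0.0, 0.0],
  [0.0, 0.0, 0.002, 0.0, 0.0, 0.0],
  [0.0, 0.0, 0.003, 0.0, 0.0, 0.0],
  [0.0, 0.0, 0.004, 0.0, 0.0, 0.0],
  [0.0, 0.0, 0.005, 0.0, 0.0, 0.0],
  [0.0, 0.0, 0.006, 0.0, 0.0, 0.0],
  [0.0, 0.0, 0.006, 0.0, 0.0, 0.0],
  [0.0, 0.0, 0.006, 0.0, 0.0, 0.0],
])

```text
clock: 35.85
position: [523.8, -190.5, 42.8]
eef_rot: [3.124, -0.329, 0.001]
contact_force: [-4.4, 1.3, 4.1]
finger_gap: 35.3
```

```bash
python3 plan.py d0,d0,d0,d0@6 d0,d0,45,d0@2 d0,d0,235,d0@8
```

```text
[[0.0, 0.0, 0.0, 0.0, 0.0, 0.0], [0.0, 0.0, 0.0, 0.0, 0.0, 0.0], [0.0, 0.0, 0.0, 0.0, 0.0, 0.0], [0.0, 0.0, 0.0, 0.0, 0.0, 0.0], [0.0, 0.0, 0.0, 0.0, 0.0, 0.0], [0.0, 0.0, 0.0, 0.0, 0.0, 0.0], [0.0, 0.0, -0.002, 0.0, 0.0, 0.0], [0.0, 0.0, -0.004, 0.0, 0.0, 0.0]]
-> [ 523.49 -190.38   45.28 -102.03]
[[0.0, 0.0, -0.023, 0.0, 0.0, 0.0], [0.0, 0.0, -0.047, 0.0, 0.0, 0.0], [0.0, 0.0, -0.071, 0.0, 0.0, 0.0], [0.0, 0.0, -0.095, 0.0, 0.0, 0.0], [0.0, 0.0, -0.118, 0.0, 0.0, 0.0], [0.0, 0.0, -0.142, 0.0, 0.0, 0.0], [0.0, 0.0, -0.166, 0.0, 0.0, 0.0], [0.0, 0.0, -0.19, 0.0, 0.0, 0.0]]
-> [ 523.49 -190.38  235.28 -102.03]
```

The housing is seated: the TCP stops at 42.8, as in the first nest, and the floor carries it. I release and rise.

Call:
move_arm([
  [0.0, 0.0, 0.0, 0.0, 0.0, 0.0],
  [0.0, 0.0, 0.0, 0.0, 0.0, 0.0],
  [0.0, 0.0, 0.0, 0.0, 0.0, 0.0],
  [0.0, 0.0, 0.0, 0.0, 0.0, 0.0],
  [0.0, 0.0, 0.0, 0.0, 0.0, 0.0],
  [0.0, 0.0, 0.0, 0.0, 0.0, 0.0],
  [0.0, 0.0, -0.002, 0.0, 0.0, 0.0],
  [0.0, 0.0, -0.004, 0.0, 0.0, 0.0],
], claw=0)

```text
clock: 36.65
position: [523.4, -190.3, 45.3]
eef_rot: [-3.124, 0.329, 0.0]
contact_force: [0.4, 0.6, -0.5]
finger_gap: 85.5
```

Call:
move_arm([
  [0.0, 0.0, -0.023, 0.0, 0.0, 0.0],
  [0.0, 0.0, -0.047, 0.0, 0.0, 0.0],
  [0.0, 0.0, -0.071, 0.0, 0.0, 0.0],
  [0.0, 0.0, -0.095, 0.0, 0.0, 0.0],
  [0.0, 0.0, -0.118, 0.0, 0.0, 0.0],
  [0.0, 0.0, -0.142, 0.0, 0.0, 0.0],
  [0.0, 0.0, -0.166, 0.0, 0.0, 0.0],
  [0.0, 0.0, -0.19, 0.0, 0.0, 0.0],
])

```text
clock: 37.45
position: [523.4, -190.3, 236.5]
eef_rot: [3.124, -0.329, 0.0]
contact_force: [0.3, -0.8, 0.1]
finger_gap: 85.3
```

```bash
python3 - <<'E'
from h import *
o=observe();print(o['clock'],o['position'],o['contact_force'])
p,d,W=look("scene","s9")
for n,c in (("reject",(524,-190)),("pass",(503,-347)),("plain",(560,322))): print(n); tops(p,d,W,c,75,92,28)
p,d,W=look("wrist","w9"); print('wrist'); tops(p,d,W,(524,-190),75,92,28)
E
```

```text
37.45 [ 523.35007984 -190.31407926  236.4890439 ] [ 0.34122007 -0.838162    0.14259335]
reject
red 230 [ 522.4 -191.4   88.5] [array([ 523.1, -191.2]), array([27.1, 40.9]), np.float64(77.2)]
white 153 [ 527.3 -197.7   87.4] [array([ 523.9, -191.6]), array([37. , 55.4]), np.float64(77.6)]
pass
green 269 [ 502.7 -347.6   88.6] [array([ 502.1, -347.6]), array([27. , 39.1]), np.float64(85.5)]
white 190 [ 508.1 -351.    87.4] [array([ 503.1, -348.1]), array([36.2, 55.1]), np.float64(84.3)]
plain
white 217 [559.1 319.6  87.8] [array([560.3, 320. ]), array([35.9, 54.3]), np.float64(76.5)]
wrist
red 1405 [ 523.5 -189.8   87.5] [array([ 523.2, -187.3]), array([32.4, 40. ]), np.float64(76.6)]
white 778 [ 531.  -190.9   86.7] [array([ 523.8, -190.4]), array([36. , 55.4]), np.float64(77.1)]
```

View pics/s9.png

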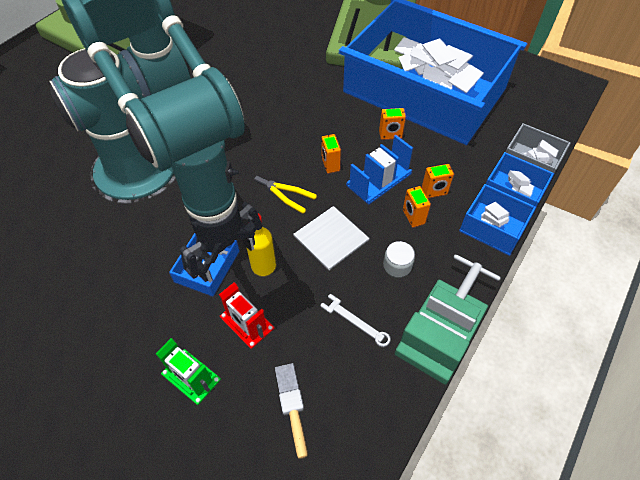

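View pics/w9.png

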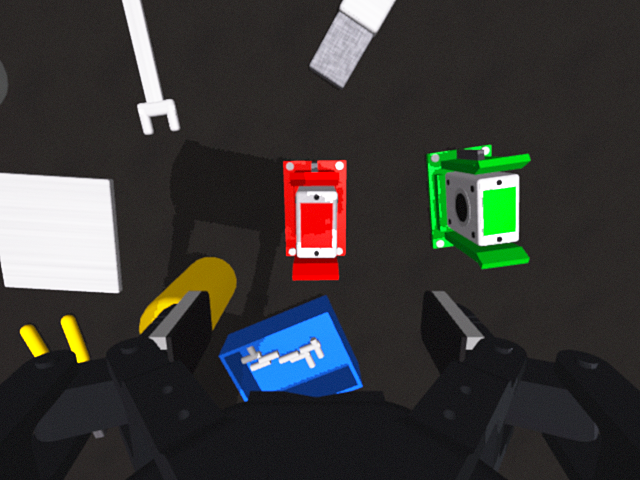

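The red housing is seated at scene pixel (243,308) and the green at (181,362). The plain housing is still in the rack at (382,163). The bottle, tray, tools and look-alikes are at the same pixels as before, and the arm is clear of everything. I hand in.

```bash
python3 -c "
from bench import job,observe
print(job.hand_in(), observe()['clock'])"
```

```text
the job is handed in; nothing more can be done
the job is handed in; nothing more can be done
```

Both inspected housings are sorted and the job is handed in; the last clock reading before that was about 37.5 s. The green-tagged one went into the green pass nest first, then the red-tagged one into the red reject nest. Each was lifted by its ends, set down on the plate, gripped again by its wide faces, and lowered onto the nest floor before release.

**Seating:** The final camera checks put both housing tops at about 87 mm against 86 nominal. The untagged housing's top also read slightly high, at about 88, so I take this as camera offset. Positions and yaw agreed with the nests to within 1–2 mm and 1–2°. In both nests the gripper stopped at the same height while the force showed the floor taking the load.

**Other objects:** The untagged housing is still in the rack. By eye, the final scene picture shows every other object where it started, and the arm was about 150 mm above the housings and touching nothing. I did not re-measure those other objects.

**Disagreement:** When the wrist camera viewed the nest walls, it differed from the fixed cameras by about 2 mm in y. That was within the nests' play, and neither housing met noticeable resistance going in.

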